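# Rack the sharpened chisels, shut the edge guards and zero the counters

## Task

The letter cutter's chisels are back from sharpening: slide every chisel lying on the bench, cutting edge first, through an eyelet of the blue rack and on through the rear plate, one chisel per eyelet, until the edge stands about 40 mm out behind the rear plate. Only then press both yellow edge guards down until their catches hold them shut, and last of all turn the red reset knobs of both sharpening counters back (anticlockwise) to their zero stops. Leave the other things on the bench where they are.

Things in the scene. Friction and masses are not known exactly. Their poses are not given: they have to be found in the camera images.
- rack: Origin: on the bench, mid front face of the front plate; x = direction of insertion (away from robot), z up. All in mm: two blue plates 300 wide, top z = 72, front x = 0 to 6, rear x = 38 to 44, each with four 20 x 20 square eyelets at y = -105, -35, 35, 105, z = 48, in line (yellow ticks on top). Cork end stop x = 100 to 106, top z = 62. Guard catch posts x = 106 to 122, y = +-70, top z = 92.
- chisel1: Loose stone chisel, green band (absent in some runs): straight 12 x 12 mm square steel bar 150 mm long, 160 g, last 20 mm thinned to a flat edge. Origin: on its axis at mid-length; x points to the cutting edge (x = +75 mm; brass tail end at -75 mm). Starts flat on the bench, edge roughly away from the robot. Racked, its middle is about 10 mm inside the front plate.
- chisel2: Loose stone chisel, orange band (absent in some runs): straight 12 x 12 mm square steel bar 150 mm long, 160 g, last 20 mm thinned to a flat edge. Origin: on its axis at mid-length; x points to the cutting edge (x = +75 mm; brass tail end at -75 mm). Starts flat on the bench, edge roughly away from the robot. Racked, its middle is about 10 mm inside the front plate.
- chisel3: Loose stone chisel, white band (absent in some runs): straight 12 x 12 mm square steel bar 150 mm long, 160 g, last 20 mm thinned to a flat edge. Origin: on its axis at mid-length; x points to the cutting edge (x = +75 mm; brass tail end at -75 mm). Starts flat on the bench, edge roughly away from the robot. Racked, its middle is about 10 mm inside the front plate.
- chisel4: Loose stone chisel, blue band (absent in some runs): straight 12 x 12 mm square steel bar 150 mm long, 160 g, last 20 mm thinned to a flat edge. Origin: on its axis at mid-length; x points to the cutting edge (x = +75 mm; brass tail end at -75 mm). Starts flat on the bench, edge roughly away from the robot. Racked, its middle is about 10 mm inside the front plate.
- chisel1_edge (a point): Middle of the cutting edge of chisel1, 75 mm ahead of its origin.
- chisel2_edge (a point): Middle of the cutting edge of chisel2, 75 mm ahead of its origin.
- chisel3_edge (a point): Middle of the cutting edge of chisel3, 75 mm ahead of its origin.
- chisel4_edge (a point): Middle of the cutting edge of chisel4, 75 mm ahead of its origin.
- guard_L (a joint): Angle of the left (+y) yellow edge guard (rad): 0 = shut and level, 0.55 to 0.75 = sprung open. Panel 130 mm wide, 56 long, 4 thick, hinged on the rear plate's top (rack x = 44, y = 70, z = 76 mm); its free edge, away from the robot, swings down past the catch. A spring lifts it again unless pressed fully down past the catch (about 8 N at the press point).
- guard_R (a joint): Angle of the right (-y) yellow edge guard (rad): 0 = shut and level, 0.55 to 0.75 = sprung open. Panel 130 mm wide, 56 long, 4 thick, hinged on the rear plate's top (rack x = 44, y = -70, z = 76 mm); its free edge, away from the robot, swings down past the catch. A spring lifts it again unless pressed fully down past the catch (about 8 N at the press point).
- guard_L_press (a point): Press point on top of guard_L (black dot), 36 mm from its hinge line; when shut it lies at rack x = 80 mm, y = 70 mm, z = 78 mm.
- guard_R_press (a point): Press point on top of guard_R (black dot), 36 mm from its hinge line; when shut it lies at rack x = 80 mm, y = -70 mm, z = 78 mm.
- reset_L (a joint): Angle of the red reset knob on the left (+y) counter (fixed grey housing 74 x 74 x 36 mm beside the rack, white dial with a red zero mark towards the robot), rad: grows clockwise seen from above; 0 = zero stop, reached by turning anticlockwise. Starts at 1.6 to 2.9: two or more grasps.
- reset_R (a joint): Angle of the red reset knob on the right (-y) counter (fixed grey housing 74 x 74 x 36 mm beside the rack, white dial with a red zero mark towards the robot), rad: grows clockwise seen from above; 0 = zero stop, reached by turning anticlockwise. Starts at 1.6 to 2.9: two or more grasps.
- reset_L_grip (a point): Grip point of reset_L, on the vertical knob axis 74 mm above the bench. The knob is an upright bar 49 mm long, 14 mm thick, its top 7 mm above this point, its 52 mm wide foot disc 23 mm below. The point's x axis runs along the bar and turns with it; a white stripe marks the -x end, which points at the red mark at zero.
- reset_R_grip (a point): Grip point of reset_R, on the vertical knob axis 74 mm above the bench. The knob is an upright bar 49 mm long, 14 mm thick, its top 7 mm above this point, its 52 mm wide foot disc 23 mm below. The point's x axis runs along the bar and turns with it; a white stripe marks the -x end, which points at the red mark at zero.
- mallet: Bystander: steel carving mallet standing on its head, 72 mm across, 195 mm tall. Origin under its head.
- dust_brush: Bystander: brush 200 mm long, lying.
- honing_stone: Bystander: honing stone, 50 x 150 x 25 mm, lying behind the rack.
- water_bottle: Bystander: bottle, 60 mm across, 170 mm tall.
- offcut: Bystander: pale limestone block, 60 x 80 x 45 mm.
- pencil: Bystander: flat red pencil 170 x 13 x 8 mm.
- mug: Bystander: blue mug 80 mm across, 90 mm tall.

How it is judged:
By the outcome, as a careful person would: the job done as asked, in the order asked, and still so for the second after the job is handed in, with the robot touching nothing.
Of chisel1, chisel2, chisel3, chisel4 only 2 to 4 are there at a start; the rules pass over those that are not, and their reading is None.
At some moment in a run one of chisel1, chisel2, chisel3, chisel4 may be knocked a few centimetres aside while the robot is not near it.
Once in a run the grip may slacken for a moment while it holds something.
It also fails if it takes over 210 s, if anything falls off the work surface, if the arm or the gripper's body presses on something with over 40 N, if the wrist force passes 120 N, or if a joint passes its speed limit or range.

## Robot

A 7-joint arm with a two-finger parallel gripper is mounted at the origin on the work surface. World frame = base frame: x ahead of the robot, y to its left, z up, the work surface at z = 0. Lengths are in m, angles in degrees, forces in N, time in s.
With the tool pointing down it reaches from about 0.425 to 0.875 m from the base axis. Payload 8.4 kg.
Tool frame: the origin (TCP) lies at the very end of the fingers, on their centre line; the grasp point (between the pads) lies 19 mm behind it (grip_depth is the distance from the TCP to the grasp point, in m); z points along the fingers, y is the line along which they close (so a half turn about z gives the same grasp; the last joint's range is limited). The gripper opens to 85 mm and grips with 20 to 120 N. Pads are 22 mm wide; open, the fingers measure 114 mm over their backs; the gripper's body (76 mm by 85 mm) begins 54 mm behind the grasp point. The pads swing forward as they close: fully open they stand 13 mm farther back than shut.
Start: joints at [68.457, 19.091, 2.286, 83.961, -0.768, 76.965, -3.352], TCP at [0.178, -0.625, 0.231] pointing down, gripper open.
Joint ranges: [-147.57, 147.57], [-21.85, 119.76], [-74.77, 79.35], [14.55, 137.4], [-85.83, 265.84], [4.83, 119.75], [-152.11, 152.11]. Speed limits (degrees/s): [127.2, 127.2, 159.86, 159.86, 180, 180, 180].

## Interface

Orientations are given as [roll, pitch, yaw] about the fixed x, y, z axes, in that order (R = Rz(yaw) Ry(pitch) Rx(roll)).
In Python, from workcell import observe, grab_frame, job_done, grip_depth gives the robot as it stands. The module is installed in compiled form; this text tells all that it offers.
- The arm moves only by the tool carry_out, never from a script. Its argument "commands" is a list of rows, each an object of numbers: "tx", "ty", "tz": the shift along the tool's x, y, z each as a share of 0.15 m, from -1 to 1; "rx", "ry", "rz": the turn, a rotation vector about the tool's x, y, z each as a share of 180 degrees, from -1 to 1. In form: [{"tx": .., "ty": .., "tz": .., "rx": .., "ry": .., "rz": ..}, ...]. A call has 1 to 5 rows; each row is the pose to reach, as a shift and turn from the pose commanded when the call began, along the tool's axes at that moment, turning the shorter way round; what a row does not reach only later rows make up. A row lasts 1/12 s, in which the tool goes at most 41.7 mm and 7.16 degrees, less where a joint would pass 70% of its speed; a pose out of reach is approached as far as the arm can. A call with a number of a shift or a turn outside -1 to 1 is refused whole. A call with a gripper value outside its range is refused whole. "hand" is the finger opening in mm, from 0 to 85.4, set as the call begins (left out, the last holds). The fingers move at their own pace and stop on an object; "newtons" is the grip in N (left out, the last holds). Time passes only in rows, so rows that repeat a pose let the fingers close. It gives the time, the measured TCP pose, the force, the opening and the grip force at its end, in the units of the state.
- observe(): the state, without advancing time (a new reading comes with each control period).
- grab_frame(name): name is "scene" or "top" or "wrist"; returns a dict with "pixels" (480x640x3 uint8, blue, green, red), "camera_matrix" (3x3 intrinsics, pixels), "dist" ([k1, k2, p1, p2, k3] as OpenCV has them; the pictures are not rectified), "rvec" (rotation vector, rad) and "tvec" (3), from world to camera coordinates, as OpenCV has them; the wrist camera has in their place "mount" (4x4, takes a point from camera to tool coordinates, whose origin is the TCP and whose axes are the flange's). Camera axes: x right, y down, z forward; pixel columns grow to the right and rows downward; lengths in m; the calibration is good to about 2 mm. A picture is of the moment at which its call begins: read the wrist's pose just before it. There is no depth.
- job_done(): hands the job in; it is judged then, once.
The state is a dict: "time": time; "joint_pos": joint angles; "qd": joint speeds; "joint_efforts": joint torques, N m; "tool_pos": TCP position; "orientation": TCP orientation; "wrist_force": force on the tool from outside, world axes, zero at the start; "wrist_torque": the same for the moment, N m; "gripper_width": finger opening in m; "grip_force": force on a finger pad.
Only numpy, scipy, OpenCV 4.12 (cv2) and the standard library are available. Lean on these libraries where they do the work, as an engineer would, in place of code of your own. Each camera call takes 0.05 s, during which the arm holds its last target. There are 200 camera calls.

## Working session

There is one attempt and no reset: what is moved stays moved. The work goes in short steps, Python scripts to look and compute and a tool call to move; the robot and the scene stay as the last step left them, time stands still between calls to the robot, and variables do not carry over. Pictures are saved under pics/ and viewed, at most 14 in all, crops included, and the job is handed in when it is done.

Besides the shell and the picture viewer there is one more tool, called in YAML: its name, and indented under it one key for each argument. carry_out: Moves the arm, as the interface text tells. Its arguments: {"type":"object","properties":{"commands":{"type":"array"},"hand":{"type":"number"},"newtons":{"type":"number"}},"required":["commands"]}

```bash
mkdir -p pics; ls; python3 - <<'E'
from workcell import observe, grab_frame, grip_depth
import cv2
print(observe(), grip_depth)
for n in ("scene","top","wrist"):
    f=grab_frame(n); cv2.imwrite(f"pics/{n}0.png",f["pixels"])
    print(n,f["camera_matrix"].tolist(),f["dist"],f.get("rvec"),f.get("tvec"),f.get("mount"))
E
```

```text
pics
{'time': 0.0, 'joint_pos': array([68.45806804, 19.13079164,  2.2853029 , 84.01045377, -0.76702408,
       76.96601783, -3.35360342]), 'qd': array([ 0.04806627,  0.03454459, -0.04030616,  0.02791809, -0.04546551,
       -0.00188625, -0.00275782]), 'joint_efforts': array([ 3.90378109e-04, -6.58548403e+01,  1.36592668e+00, -4.05559766e+01,
        1.67891599e-02,  1.27487569e-02,  2.79920505e-05]), 'tool_pos': array([ 0.17745425, -0.62483643,  0.23043752]), 'orientation': array([-1.79908251e+02,  7.17169436e-03,  1.58549217e+01]), 'wrist_force': array([-0.73037622, -0.33723172,  0.16553983]), 'wrist_torque': array([ 0.03644291, -0.04890562, -0.03216185]), 'grip_force': 0.0, 'gripper_width': 0.08562693106747084} 0.0187
scene [[587.2432137046954, 0.0, 322.15233986276655], [0.0, 587.2432137046954, 249.5468429877925], [0.0, 0.0, 1.0]] [-0.01867632  0.          0.          0.          0.        ] [ 1.61571688  2.15417627 -0.6832443 ] [ 0.18819282 -0.43725116  1.9222152 ] None
top [[440.0727552004591, 0.0, 313.59431817779085], [0.0, 440.0727552004591, 243.47479481377522], [0.0, 0.0, 1.0]] [-0.05552738  0.          0.          0.          0.        ] [ 2.14516039 -2.10189667  0.18116203] [-0.02456999  0.6374875   1.07001446] None
wrist [[360.5552715207204, 0.0, 320.7699974613935], [0.0, 360.5552715207204, 243.6961652050949], [0.0, 0.0, 1.0]] [-0.05706562  0.          0.          0.          0.        ] None None [[-1.94912193e-04 -9.65746524e-01 -2.59487211e-01  6.60693974e-02]
 [ 9.99999359e-01 -4.77599098e-04  1.02636118e-03 -3.88413778e-04]
 [-1.11513560e-03 -2.59486845e-01  9.65745999e-01 -1.43530613e-01]
 [ 0.00000000e+00  0.00000000e+00  0.00000000e+00  1.00000000e+00]]
```

View pics/scene0.png

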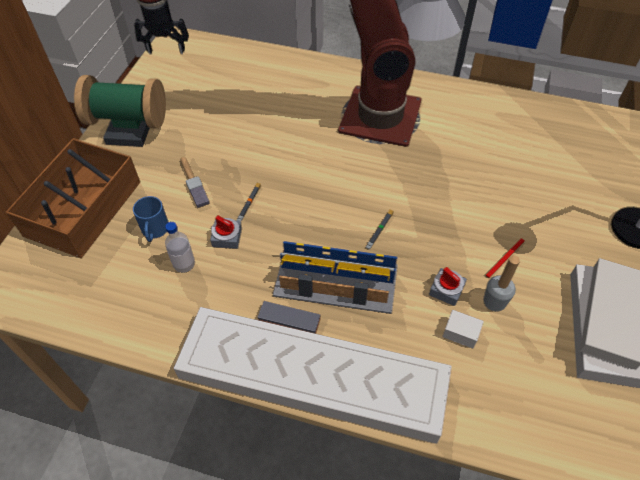

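View pics/top0.png

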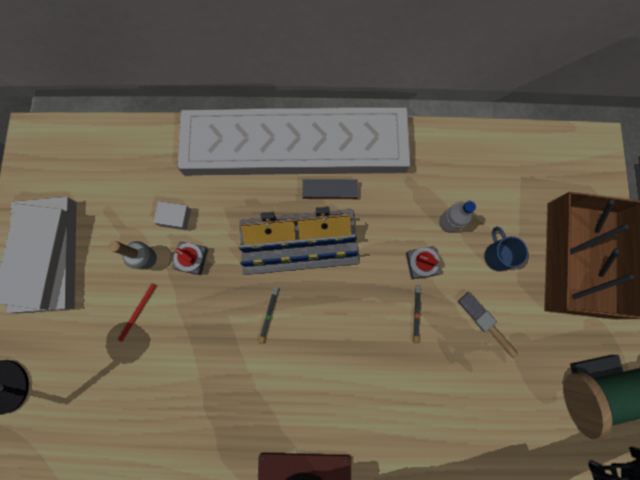

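The scene view shows two chisels: green band near (380,230) and orange band near (250,200). The top view shows them at (269,316) and (417,314), with the rack around (300,240), guard dots at (268,231) and (324,226), and knobs at (187,257) and (425,261).

```bash
cat > h.py <<'E'
import numpy as np, cv2
from scipy.spatial.transform import Rotation as R
from workcell import observe, grab_frame, grip_depth
np.set_printoptions(precision=4,suppress=True)
def tool():
    s=observe(); return np.array(s["tool_pos"]),R.from_euler('xyz',s["orientation"],degrees=True),s
def frame(n,save=None):
    p,r,_=tool(); f=grab_frame(n)
    if n=="wrist":
        M=np.array(f["mount"]); f["Rwc"]=r.as_matrix()@M[:3,:3]; f["c"]=p+r.apply(M[:3,3])
    else:
        Rm=cv2.Rodrigues(np.array(f["rvec"]))[0]; f["Rwc"]=Rm.T; f["c"]=-Rm.T@np.array(f["tvec"]).ravel()
    if save: cv2.imwrite(f"pics/{save}.png",f["pixels"]); 
    return f
def rays(f,uv):
    uv=np.atleast_2d(np.array(uv,float))
    q=cv2.undistortPoints(uv[:,None],f["camera_matrix"],f["dist"])[:,0]
    d=np.c_[q,np.ones(len(q))]@f["Rwc"].T
    return d/np.linalg.norm(d,axis=1)[:,None]
def plane(f,uv,z):
    d=rays(f,uv); return f["c"]+d*((z-f["c"][2])/d[:,2])[:,None]
def tri(fs,uvs):
    A=np.zeros((3,3));b=np.zeros(3);P=[]
    for f,uv in zip(fs,uvs):
        d=rays(f,uv)[0]; m=np.eye(3)-np.outer(d,d); A+=m;b+=m@f["c"]; P.append((m,f["c"]))
    x=np.linalg.solve(A,b); return x,max(np.linalg.norm(m@(x-c)) for m,c in P)
def blobs(img,lo,hi,amin=15,roi=None):
    m=cv2.inRange(cv2.cvtColor(img,cv2.COLOR_BGR2HSV),np.array(lo),np.array(hi))
    if roi: k=np.zeros_like(m);x0,y0,x1,y1=roi;k[y0:y1,x0:x1]=255;m&=k
    n,_,st,ce=cv2.connectedComponentsWithStats(m)
    return m,sorted([(int(st[i,4]),ce[i].round(1).tolist(),st[i,:4].tolist()) for i in range(1,n) if st[i,4]>=amin],key=lambda t:-t[0])
def go(pos,yaw,rpy=None):
    """shares from measured pose to a tool-down pose with yaw"""
    p,r,_=tool(); t=R.from_euler('xyz',[180,0,yaw] if rpy is None else rpy,degrees=True)
    d=r.inv().apply(np.array(pos)-p)/0.15; w=(r.inv()*t).as_rotvec(degrees=True)/180
    print("share t",d.round(4),"r",w.round(4),"rows: lin",round(np.linalg.norm(d)*.15/.0417,1),"rot",round(np.linalg.norm(w)*180/7.16,1))
E
python3 - <<'E'
from h import *
f=frame("top"); print(f["c"])
for n,uv,z in [("green mid",(269,316),.006),("orange mid",(417,314),.006),("dotL",(268,231),.1),("dotR",(324,226),.1),("knobL",(187,257),.081),("knobR",(425,261),.081),
 ("rackFL",(243,262),.072),("rackFR",(358,255),.072),("green tail",(263,341),.006),("green edge",(276,290),.006),("orange tail",(417,340),.006),("orange edge",(417,288),.006)]:
    print(n,plane(f,uv,z)[0])
img=cv2.resize(f["pixels"][180:350,160:450],None,fx=2.75,fy=2.75,interpolation=cv2.INTER_CUBIC);cv2.imwrite("pics/topcrop.png",img)
E
```

```text
[ 0.4372 -0.0236  1.1663]
green mid [0.4526 0.1013 0.006 ]
orange mid [ 0.4653 -0.2849  0.006 ]
dotL [0.6593 0.1016 0.1   ]
dotR [ 0.6747 -0.0369  0.1   ]
knobL [0.5928 0.3051 0.081 ]
knobR [ 0.5946 -0.2905  0.081 ]
rackFL [0.5843 0.1648 0.072 ]
rackFR [ 0.6079 -0.124   0.072 ]
green tail [0.3882 0.1145 0.006 ]
green edge [0.5207 0.0853 0.006 ]
orange tail [ 0.3986 -0.2839  0.006 ]
orange edge [ 0.5332 -0.2861  0.006 ]
```

View pics/topcrop.png

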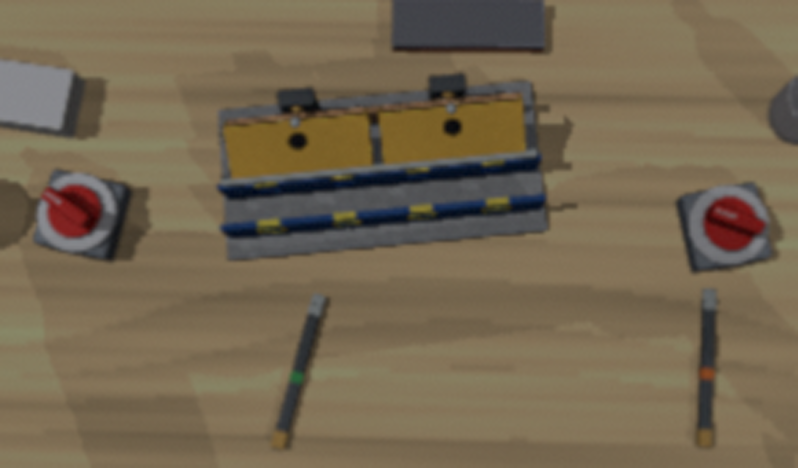

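The crop shows knob L's white stripe at upper left, knob R's stripe at left, and the rack yawed about +4.7°. All four eyelets look empty. I'll move the wrist over the orange chisel.

```bash
python3 - <<'E'
from h import *
go((.44,-.27,.25),0)
E
```

```text
share t [ 2.3299 -1.7985 -0.1268] r [-0.0003  0.0001  0.0881] rows: lin 10.6 rot 2.2
```

carry_out:
  commands:
    - {"tx": 0.19,"ty": -0.15,"tz": -0.03}
    - {"tx": 0.39,"ty": -0.3,"tz": -0.05}
    - {"tx": 0.58,"ty": -0.45,"tz": -0.05}
    - {"tx": 0.78,"ty": -0.6,"tz": -0.05}
    - {"tx": 0.78,"ty": -0.6,"tz": -0.05}

```text
validation failed for argument at $.co...
```

carry_out:
  commands:
    - {"tx": 0.19,"ty": -0.15,"tz": -0.03}
    - {"tx": 0.39,"ty": -0.3,"tz": -0.05}
    - {"tx": 0.58,"ty": -0.45,"tz": -0.05}
    - {"tx": 0.78,"ty": -0.6,"tz": -0.05}
    - {"tx": 0.78,"ty": -0.6,"tz": -0.05}

```text
validation failed for argument at $.co...
```

carry_out:
  commands:
    - {"tx": 0.19,"ty": -0.15,"tz": -0.03}
    - {"tx": 0.39,"ty": -0.3,"tz": -0.03,"rz": 0.03}
    - {"tx": 0.58,"ty": -0.45,"tz": -0.03,"rz": 0.06}
    - {"tx": 0.78,"ty": -0.6,"tz": -0.03,"rz": 0.088}
    - {"tx": 0.78,"ty": -0.6,"tz": -0.03,"rz": 0.088}

```text
validation failed for argument at $.co...
```

carry_out:
  commands:
    - {"tx": 0.19,"ty": -0.15,"tz": -0.03,"rx": 0,"ry": 0,"rz": 0}
    - {"tx": 0.39,"ty": -0.3,"tz": -0.05,"rx": 0,"ry": 0,"rz": 0}
    - {"tx": 0.58,"ty": -0.45,"tz": -0.05,"rx": 0,"ry": 0,"rz": 0}
    - {"tx": 0.78,"ty": -0.6,"tz": -0.05,"rx": 0,"ry": 0,"rz": 0}
    - {"tx": 0.78,"ty": -0.6,"tz": -0.05,"rx": 0,"ry": 0,"rz": 0}

```text
time: 0.62
tool_pos: [0.2719, -0.5008, 0.2392]
orientation: [-179.9, -0.2, 16.4]
wrist_force: [1.5, 0.4, -0.2]
gripper_width: 0.0855
grip_force: 0.0
```

carry_out:
  commands:
    - {"tx": 0.19,"ty": -0.15,"tz": 0,"rx": 0,"ry": 0,"rz": 0}
    - {"tx": 0.39,"ty": -0.3,"tz": 0,"rx": 0,"ry": 0,"rz": 0}
    - {"tx": 0.58,"ty": -0.45,"tz": 0,"rx": 0,"ry": 0,"rz": 0}
    - {"tx": 0.78,"ty": -0.6,"tz": 0,"rx": 0,"ry": 0,"rz": 0}
    - {"tx": 0.78,"ty": -0.6,"tz": 0,"rx": 0,"ry": 0,"rz": 0}

```text
time: 1.03
tool_pos: [0.3589, -0.3817, 0.2391]
orientation: [-179.9, -0.1, 16.4]
wrist_force: [0.6, -0.3, 0.4]
gripper_width: 0.0851
grip_force: 0.0
```

carry_out:
  commands:
    - {"tx": 0.19,"ty": -0.15,"tz": -0.03,"rx": 0,"ry": 0,"rz": 0}
    - {"tx": 0.39,"ty": -0.3,"tz": -0.03,"rx": 0,"ry": 0,"rz": 0.03}
    - {"tx": 0.58,"ty": -0.45,"tz": -0.03,"rx": 0,"ry": 0,"rz": 0.06}
    - {"tx": 0.78,"ty": -0.6,"tz": -0.03,"rx": 0,"ry": 0,"rz": 0.088}
    - {"tx": 0.78,"ty": -0.6,"tz": -0.03,"rx": 0,"ry": 0,"rz": 0.088}

```text
time: 1.45
tool_pos: [0.4459, -0.2627, 0.2436]
orientation: [-179.9, -0.1, 0.1]
wrist_force: [0.6, 0.0, 0.5]
gripper_width: 0.0856
grip_force: 0.0
```

carry_out:
  commands:
    - {"tx": 0,"ty": 0,"tz": 0,"rx": 0,"ry": 0,"rz": 0}
    - {"tx": 0,"ty": 0,"tz": 0,"rx": 0,"ry": 0,"rz": 0}
    - {"tx": 0,"ty": 0,"tz": 0,"rx": 0,"ry": 0,"rz": 0}

```text
time: 1.7
tool_pos: [0.4406, -0.271, 0.2432]
orientation: [180.0, 0.0, -0.0]
wrist_force: [0.0, -0.4, 0.4]
gripper_width: 0.0853
grip_force: 0.0
```

```bash
python3 - <<'E'
from h import *
p,r,s=tool(); print(p,s["orientation"],s["wrist_force"])
f=frame("wrist","w1")
E
```

```text
[ 0.4406 -0.271   0.2432] [179.9916   0.0283  -0.047 ] [ 0.0129 -0.4001  0.4234]
```

View pics/w1.png

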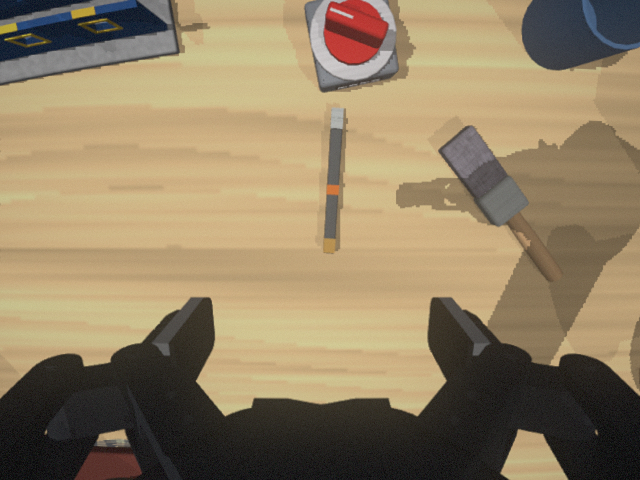

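The wrist view shows the orange chisel running from its edge at (338,108) to its brass tail at (330,252), with the band at (333,190). It also shows knob R with its white stripe at (340,13) and two rack eyelets at top left.

```bash
cat >> h.py <<'E'
def chisel(f,roi,z=.012):
    """axis ends of bar by minAreaRect of non-wood pixels (grey/dark) + brass, on plane z of bar's top"""
    x0,y0,x1,y1=roi; hsv=cv2.cvtColor(f["pixels"],cv2.COLOR_BGR2HSV)
    m=np.zeros(hsv.shape[:2],np.uint8); m[y0:y1,x0:x1]=cv2.inRange(hsv,(0,0,0),(179,70,255))[y0:y1,x0:x1]
    n,l,st,_=cv2.connectedComponentsWithStats(m); i=1+np.argmax(st[1:,4]) 
    ys,xs=np.nonzero(m>0)
    (c,(w,h),a)=cv2.minAreaRect(np.c_[xs,ys].astype(np.float32))
    b=cv2.boxPoints((c,(w,h),a)); 
    return m,c,(w,h),a,b
E
python3 - <<'E'
from h import *
f=frame("wrist"); t=frame("top")
h=cv2.cvtColor(f["pixels"],cv2.COLOR_BGR2HSV)
for uv in [(338,115),(335,150),(333,190),(330,220),(330,246),(300,180),(345,190),(322,200)]: print(uv,h[uv[1],uv[0]])
m,c,s,a,b=chisel(f,(312,98,356,262)); print(c,s,a,b.tolist())
for n,g,roi in (("w",f,(312,98,356,262)),("t",t,(405,280,430,345))):
    print(n,blobs(g["pixels"],(3,150,120),(14,255,255),3,roi)[1])
cv2.imwrite("pics/m.png",m[90:270,300:370])
E
python3 -c "
import sys;sys.path.insert(0,'.')
from h import *
go((.43,.02,.25),5)"
```

```text
(338, 115) [ 40   4 177]
(335, 150) [ 21  17 103]
(333, 190) [ 12 177 205]
(330, 220) [ 21  18 101]
(330, 246) [ 19 141 183]
(300, 180) [ 19  95 205]
(345, 190) [ 20  84 209]
(322, 200) [ 18  92 205]
(333.88348388671875, 172.15045166015625) (13.0865478515625, 130.55284118652344) 2.9866368770599365 [[323.947998046875, 236.99728393554688], [330.75018310546875, 106.62176513671875], [343.8189697265625, 107.30361938476562], [337.01678466796875, 237.67913818359375]]
w [(111, [332.6, 189.1], [327, 185, 12, 10])]
t [(10, [416.6, 315.1], [415, 314, 5, 3])]
share t [-0.0743 -1.9381 -0.045 ] r [-0.      0.0001 -0.0282] rows: lin 7.0 rot 0.7
```

```bash
python3 - <<'E'
from h import *
f=frame("wrist"); t=frame("top")
print("band3d",tri([f,t],[(332.6,189.1),(416.6,315.1)]))
hsv=cv2.cvtColor(f["pixels"],cv2.COLOR_BGR2HSV)[98:262,312:356]
m=cv2.inRange(hsv,(0,0,0),(179,70,255))|cv2.inRange(hsv,(0,120,100),(30,255,255))
ys,xs=np.nonzero(cv2.morphologyEx(m,cv2.MORPH_OPEN,np.ones((3,3))))
(c,s,a)=cv2.minAreaRect(np.c_[xs+312,ys+98].astype(np.float32));print(c,s,a)
b=cv2.boxPoints((c,s,a));b=b[np.argsort(b[:,1])];e=b[:2].mean(0);tl=b[2:].mean(0)
P=plane(f,[e,tl],.010);d=P[0]-P[1];print(P,np.linalg.norm(d),"yaw",np.degrees(np.arctan2(d[1],d[0])),"mid",P.mean(0))
E
```

```text
band3d (array([ 0.4631, -0.2836,  0.005 ]), np.float64(0.0007874940187251497))
(333.6323547363281, 180.00701904296875) (12.981711387634277, 144.80484008789062) 3.0393996238708496
[[ 0.5449 -0.2873  0.01  ]
 [ 0.3958 -0.2804  0.01  ]] 0.14926500417905395 yaw -2.6659764784267863 mid [ 0.4703 -0.2838  0.01  ]
```

carry_out:
  commands:
    - {"tx": 0,"ty": -0.24,"tz": 0,"rx": 0,"ry": 0,"rz": 0}
    - {"tx": 0,"ty": -0.48,"tz": 0,"rx": 0,"ry": 0,"rz": 0}
    - {"tx": 0,"ty": -0.72,"tz": 0,"rx": 0,"ry": 0,"rz": 0}
    - {"tx": 0,"ty": -0.96,"tz": 0,"rx": 0,"ry": 0,"rz": 0}

```text
time: 2.28
tool_pos: [0.4411, -0.1245, 0.2434]
orientation: [180.0, -0.0, -0.0]
wrist_force: [1.0, 0.8, 0.4]
gripper_width: 0.0852
grip_force: 0.0
```

carry_out:
  commands:
    - {"tx": 0,"ty": -0.24,"tz": 0,"rx": 0,"ry": 0,"rz": 0}
    - {"tx": 0,"ty": -0.48,"tz": 0,"rx": 0,"ry": 0,"rz": -0.014}
    - {"tx": 0,"ty": -0.72,"tz": 0,"rx": 0,"ry": 0,"rz": -0.028}
    - {"tx": 0,"ty": -0.96,"tz": 0,"rx": 0,"ry": 0,"rz": -0.028}
    - {"tx": 0,"ty": -0.96,"tz": 0,"rx": 0,"ry": 0,"rz": -0.028}

```text
time: 2.7
tool_pos: [0.4411, 0.0253, 0.244]
orientation: [-179.9, -0.1, 5.5]
wrist_force: [-0.2, 0.6, -0.3]
gripper_width: 0.0856
grip_force: 0.0
```

carry_out:
  commands:
    - {"tx": 0,"ty": 0,"tz": 0,"rx": 0,"ry": 0,"rz": 0}
    - {"tx": 0,"ty": 0,"tz": 0,"rx": 0,"ry": 0,"rz": 0}
    - {"tx": 0,"ty": 0,"tz": 0,"rx": 0,"ry": 0,"rz": 0}
    - {"tx": 0,"ty": 0,"tz": 0,"rx": 0,"ry": 0,"rz": 0}

```text
time: 3.03
tool_pos: [0.4414, 0.0171, 0.2432]
orientation: [-180.0, 0.0, 4.9]
wrist_force: [-0.1, -0.4, 0.3]
gripper_width: 0.0858
grip_force: 0.0
```

```bash
python3 - <<'E'
from h import *
p,r,s=tool(); print(p,s["orientation"],s["wrist_force"])
f=frame("wrist","w2")
E
```

```text
[0.4414 0.0171 0.2432] [-179.9929    0.0152    4.9257] [-0.1113 -0.4146  0.2966]
```

View pics/w2.png

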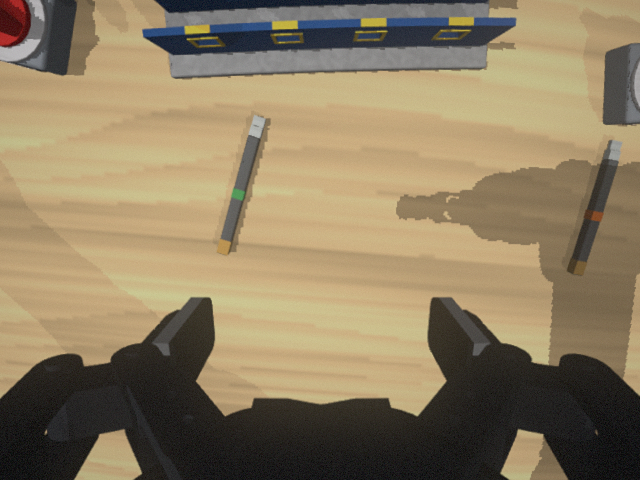

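The wrist view shows the rack's four yellow-framed eyelets at (205,42), (287,38), (370,35) and (452,33), with ticks above them. The green chisel runs from its edge at (260,118) to its tail at (223,250).

```bash
cat >> h.py <<'E'
def barfit(f,roi,z=.010):
    x0,y0,x1,y1=roi; hsv=cv2.cvtColor(f["pixels"],cv2.COLOR_BGR2HSV)[y0:y1,x0:x1]
    m=cv2.inRange(hsv,(0,0,0),(179,70,255))|cv2.inRange(hsv,(0,125,100),(30,255,255))|cv2.inRange(hsv,(35,80,60),(130,255,255))
    m=cv2.morphologyEx(m,cv2.MORPH_OPEN,np.ones((3,3)))
    n,l,st,_=cv2.connectedComponentsWithStats(cv2.dilate(m,np.ones((3,3)))); i=1+np.argmax(st[1:,4])
    ys,xs=np.nonzero((l==i)&(m>0))
    c,s,a=cv2.minAreaRect(np.c_[xs+x0,ys+y0].astype(np.float32)); print("rect",c,s,a)
    b=cv2.boxPoints((c,s,a));b=b[np.argsort(b[:,1])]
    P=plane(f,[b[:2].mean(0),b[2:].mean(0)],z);d=P[0]-P[1]
    return P.mean(0),np.degrees(np.arctan2(d[1],d[0])),np.linalg.norm(d)
E
python3 - <<'E'
from h import *
f=frame("wrist"); t=frame("top")
Y=((22,150,120),(34,255,255))
w=blobs(f["pixels"],*Y,12,(150,0,520,60))[1]; T=blobs(t["pixels"],(20,100,80),(34,255,255),3,(235,245,365,272))[1]
print(w);print(T)
g=lambda b:[x[1] for x in sorted(b,key=lambda q:q[1][0])]
print("green",barfit(f,(205,105,285,262)))
G=((45,100,60),(85,255,255))
a=blobs(f["pixels"],*G,5,(205,105,285,262))[1];b=blobs(t["pixels"],(45,70,40),(85,255,255),2,(255,285,285,345))[1]
print(a,b); print("green band3d",tri([f,t],[a[0][1],b[0][1]]))
E
```

```text
[(184, [284.7, 24.9], [273, 21, 24, 9]), (184, [197.2, 29.1], [186, 25, 24, 9]), (182, [373.6, 22.0], [362, 18, 24, 9]), (170, [461.5, 21.1], [450, 18, 24, 8]), (45, [203.2, 38.0], [188, 37, 30, 3]), (39, [370.6, 31.5], [356, 31, 31, 2]), (28, [281.8, 34.3], [273, 34, 21, 2]), (23, [460.0, 30.1], [451, 30, 20, 2]), (12, [282.8, 42.1], [278, 42, 11, 2]), (12, [213.5, 45.0], [208, 45, 12, 1])]
[(22, [340.5, 253.0], [337, 252, 8, 3]), (22, [284.9, 258.2], [282, 257, 7, 4]), (20, [257.0, 260.9], [254, 260, 8, 3]), (19, [312.7, 255.5], [309, 254, 8, 4]), (3, [258.0, 246.0], [257, 246, 3, 1])]
rect (240.3345947265625, 184.5916748046875) (14.008562088012695, 142.44264221191406) 16.01117706298828
green (array([0.4593, 0.1042, 0.01  ]), np.float64(-14.079713290622632), np.float64(0.15032864736479656))
[(98, [238.0, 194.0], [232, 189, 14, 11])] []Traceback (most recent call last):
  File "<stdin>", line 10, in <module>
IndexError: list index out of range
```

```bash
python3 - <<'E'
from h import *
f=frame("wrist"); t=frame("top")
W=[(197.2,29.1),(284.7,24.9),(373.6,22.0),(461.5,21.1)];T=[(257,260.9),(284.9,258.2),(312.7,255.5),(340.5,253)]
P=[]
for a,b in zip(W,T):
    x,e=tri([f,t],[a,b]);P.append(x);print(x,e)
for g,U in((f,W),(t,T)):
    Q=plane(g,U,.0725); y=np.array([105,35,-35,-105])/1000
    c=Q.mean(0); k=(y@(Q-c))/(y@y); yaw=np.degrees(np.arctan2(-k[0],k[1])); ax=np.array([np.cos(np.radians(yaw)),np.sin(np.radians(yaw))])
    print("tick centre",c,"scale",np.hypot(*k[:2]),"yaw",yaw,"origin",c[:2]-.003*ax)
h=cv2.cvtColor(t["pixels"],cv2.COLOR_BGR2HSV); print(h[314:320,264:274,0]); print(h[314:320,264:274,1])
E
```

```text
[0.5877 0.1276 0.0809] 0.0013154661671380598
[0.5931 0.0579 0.0933] 0.00010247825274590876
[ 0.6033 -0.0094  0.0837] 0.001111105275748029
[ 0.6126 -0.0788  0.0773] 0.0015745716947190892
tick centre [0.6034 0.0252 0.0725] scale 1.003732633422012 yaw 6.702030327585987 origin [0.6004 0.0248]
tick centre [0.6001 0.0247 0.0725] scale 1.0038522301336796 yaw 6.628121890048426 origin [0.5971 0.0244]
[[3 3 3 3 3 3 2 3 3 2]
 [2 3 2 2 3 3 2 2 3 3]
 [3 3 3 2 3 4 3 3 3 2]
 [2 3 2 3 4 3 4 3 3 2]
 [3 3 3 3 3 3 3 3 2 2]
 [3 3 2 3 4 3 4 2 4 3]]
[[137 133 131 127 131 127 133 131 135 131]
 [138 127 129 131 133 127 129 129 124 133]
 [124 129 126 128 128 131 133 133 128 129]
 [128 131 126 128 126 126 131 122 126 126]
 [129 122 124 128 128 131 124 129 122 128]
 [128 126 122 126 124 129 128 128 131 128]]
```

carry_out:
  commands:
    - {"tx": 0.2,"ty": 0,"tz": 0,"rx": 0,"ry": 0,"rz": 0}
    - {"tx": 0.4,"ty": 0,"tz": 0,"rx": 0,"ry": 0,"rz": 0}
    - {"tx": 0.6,"ty": 0,"tz": 0,"rx": 0,"ry": 0,"rz": 0}
    - {"tx": 0.6,"ty": 0,"tz": 0,"rx": 0,"ry": 0,"rz": 0}
    - {"tx": 0.6,"ty": 0,"tz": 0,"rx": 0,"ry": 0,"rz": 0}

```text
time: 3.7
tool_pos: [0.5317, 0.0265, 0.2424]
orientation: [-179.9, 0.1, 5.1]
wrist_force: [-1.1, 0.6, 0.7]
gripper_width: 0.0858
grip_force: 0.0
```

carry_out:
  commands:
    - {"tx": 0,"ty": 0,"tz": 0,"rx": 0,"ry": 0,"rz": 0}
    - {"tx": 0,"ty": 0,"tz": 0,"rx": 0,"ry": 0,"rz": 0}
    - {"tx": 0,"ty": 0,"tz": 0,"rx": 0,"ry": 0,"rz": 0}
    - {"tx": 0,"ty": 0,"tz": 0,"rx": 0,"ry": 0,"rz": 0}

```text
time: 4.03
tool_pos: [0.5306, 0.0262, 0.2438]
orientation: [180.0, -0.0, 5.0]
wrist_force: [-0.3, -0.1, -0.3]
gripper_width: 0.0855
grip_force: 0.0
```

```bash
python3 - <<'E'
from h import *
p,r,s=tool(); print(p,s["orientation"])
f=frame("wrist","w3")
for b in blobs(f["pixels"],(22,150,120),(34,255,255),25)[1]: print(b)
E
```

```text
[0.5306 0.0262 0.2438] [179.9526  -0.0371   5.0476]
(170, [371.3, 139.3], [360, 136, 23, 8])
(166, [454.1, 137.7], [443, 134, 23, 8])
(158, [288.8, 141.6], [278, 138, 22, 8])
(148, [206.2, 144.7], [195, 141, 23, 8])
(69, [456.0, 92.0], [445, 91, 23, 3])
(66, [285.5, 96.0], [275, 95, 23, 3])
(58, [372.5, 93.3], [360, 92, 24, 4])
(54, [202.1, 99.1], [191, 98, 23, 4])
```

View pics/w3.png

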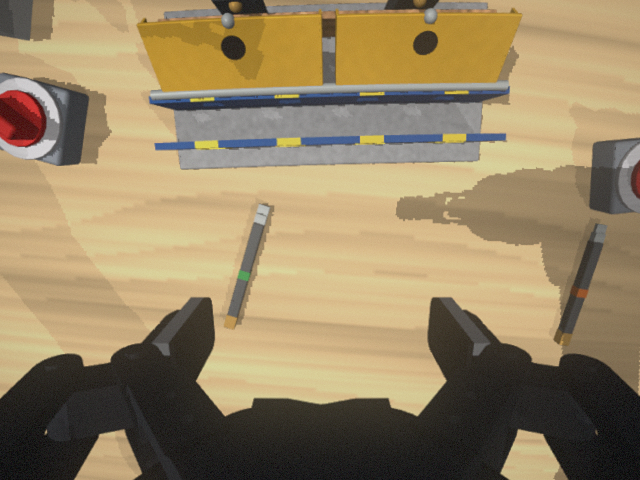

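This view shows the front ticks at (206,145), (289,142), (371,139) and (454,138), and the guard dots at (233,47) and (426,42). Both chisels are also in view.

```bash
python3 - <<'E'
from h import *
f=frame("wrist"); 
g=dict(f); M=np.array(f["mount"]); r=R.from_euler('xyz',[-179.9929,.0152,4.9257],degrees=True); g["Rwc"]=r.as_matrix()@M[:3,:3]; g["c"]=np.array([.4414,.0171,.2432])+r.apply(M[:3,3])
W=[(197.2,29.1),(284.7,24.9),(373.6,22.0),(461.5,21.1)];V=[(206.2,144.7),(288.8,141.6),(371.3,139.3),(454.1,137.7)]
for a,b in zip(W,V): print(tri([g,f],[a,b]))
y=np.array([105,35,-35,-105])/1000
for U,x0,z in((V,.003,.0725),([(202.1,99.1),(285.5,96),(372.5,93.3),(456,92)],.041,.0725)):
    Q=plane(f,U,z); c=Q.mean(0); k=(y@(Q-c))/(y@y); yaw=np.degrees(np.arctan2(-k[0],k[1])); ax=np.array([np.cos(np.radians(yaw)),np.sin(np.radians(yaw))])
    print("centre",c,"scale",np.hypot(*k[:2]),"yaw",yaw,"origin",c[:2]-x0*ax)
print("green here",barfit(f,(222,198,280,332)))
print("band3d",tri([g,f],[(238,194),blobs(f["pixels"],(45,100,60),(85,255,255),5,(222,198,280,332))[1][0][1]]))
E
```

```text
(array([0.5907, 0.1286, 0.0742]), np.float64(0.00011042294097903375))
(array([0.5989, 0.0593, 0.0735]), np.float64(7.557199026687054e-05))
(array([ 0.6069, -0.01  ,  0.0741]), np.float64(0.0002646734592154934))
(array([ 0.615 , -0.0796,  0.0739]), np.float64(0.00014304982160784742))
centre [0.6029 0.0246 0.0725] scale 1.0022316633094828 yaw 6.658652928755619 origin [0.5999 0.0243]
centre [0.6393 0.029  0.0725] scale 1.002893837218722 yaw 6.656629817365321 origin [0.5986 0.0242]
rect (245.90802001953125, 265.82183837890625) (12.64364242553711, 128.2493133544922) 16.750263214111328
green here (array([0.4597, 0.1041, 0.01  ]), np.float64(-13.861536460289358), np.float64(0.15160623391408629))
band3d (array([0.4529, 0.1048, 0.0124]), np.float64(0.00016062630400002532))
```

```bash
python3 - <<'E'
from h import *
go((.4284,.1118,.10),-14)
E
```

```text
share t [-0.6302 -0.6291  0.9573] r [ 0.0002 -0.0002  0.1058] rows: lin 4.7 rot 2.7
```

carry_out:
  commands:
    - {"tx": -0.15,"ty": -0.15,"tz": 0.19,"rx": 0,"ry": 0,"rz": 0.02}
    - {"tx": -0.3,"ty": -0.3,"tz": 0.38,"rx": 0,"ry": 0,"rz": 0.05}
    - {"tx": -0.45,"ty": -0.45,"tz": 0.57,"rx": 0,"ry": 0,"rz": 0.08}
    - {"tx": -0.58,"ty": -0.58,"tz": 0.77,"rx": 0,"ry": 0,"rz": 0.106}
    - {"tx": -0.63,"ty": -0.63,"tz": 0.95,"rx": 0,"ry": 0,"rz": 0.106}
  hand: 45
  newtons: 80

```text
time: 4.55
tool_pos: [0.4258, 0.114, 0.0999]
orientation: [180.0, -0.0, -14.2]
wrist_force: [0.6, -0.4, 0.6]
gripper_width: 0.0448
grip_force: 0.0
```

carry_out:
  commands:
    - {"tx": 0,"ty": 0,"tz": 0,"rx": 0,"ry": 0,"rz": 0}
    - {"tx": 0,"ty": 0,"tz": 0,"rx": 0,"ry": 0,"rz": 0}
    - {"tx": 0,"ty": 0,"tz": 0,"rx": 0,"ry": 0,"rz": 0}
    - {"tx": 0,"ty": 0,"tz": 0,"rx": 0,"ry": 0,"rz": 0}
    - {"tx": 0,"ty": 0,"tz": 0,"rx": 0,"ry": 0,"rz": 0}

```text
time: 4.97
tool_pos: [0.4303, 0.1118, 0.1023]
orientation: [-179.9, -0.1, -14.1]
wrist_force: [-0.2, 0.1, 0.6]
gripper_width: 0.0454
grip_force: 0.0
```

```bash
python3 - <<'E'
from h import *
f=frame("wrist","w4")
for n,(lo,hi) in {"green":((45,100,60),(85,255,255))}.items(): print(blobs(f["pixels"],lo,hi,20)[1])
go((.4284,.1118,.002),-14)
E
```

```text
[(254, [322.6, 213.9], [314, 207, 18, 15])]
share t [-0.011   0.0031  0.6666] r [-0.0003 -0.0006 -0.0005] rows: lin 2.4 rot 0.0
```

View pics/w4.png

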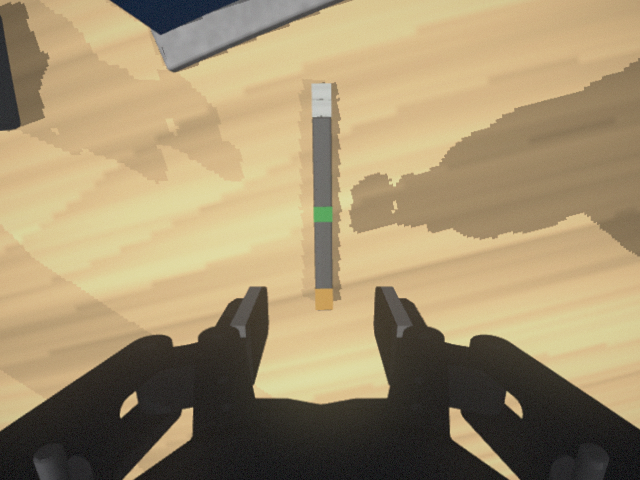

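The chisel sits centred between the fingers at column 322 and is aligned with them, so I'll descend and grip.

carry_out:
  commands:
    - {"tx": -0.01,"ty": 0,"tz": 0.2,"rx": 0,"ry": 0,"rz": 0}
    - {"tx": -0.01,"ty": 0,"tz": 0.4,"rx": 0,"ry": 0,"rz": 0}
    - {"tx": -0.01,"ty": 0,"tz": 0.57,"rx": 0,"ry": 0,"rz": 0}
    - {"tx": -0.01,"ty": 0,"tz": 0.66,"rx": 0,"ry": 0,"rz": 0}
    - {"tx": -0.01,"ty": 0,"tz": 0.66,"rx": 0,"ry": 0,"rz": 0}

```text
time: 5.43
tool_pos: [0.4257, 0.1118, -0.0003]
orientation: [179.9, 0.2, -14.1]
wrist_force: [-0.6, -0.2, 0.9]
gripper_width: 0.045
grip_force: 0.0
```

carry_out:
  commands:
    - {"tx": 0,"ty": 0,"tz": 0,"rx": 0,"ry": 0,"rz": 0}
    - {"tx": 0,"ty": 0,"tz": 0,"rx": 0,"ry": 0,"rz": 0}
    - {"tx": 0,"ty": 0,"tz": 0,"rx": 0,"ry": 0,"rz": 0}
    - {"tx": 0,"ty": 0,"tz": 0,"rx": 0,"ry": 0,"rz": 0}
    - {"tx": 0,"ty": 0,"tz": 0,"rx": 0,"ry": 0,"rz": 0}
  hand: 5
  newtons: 80

```text
time: 5.85
tool_pos: [0.4284, 0.1127, 0.0035]
orientation: [-180.0, -0.2, -14.0]
wrist_force: [-1.4, 0.5, 5.8]
gripper_width: 0.0094
grip_force: 78.5
```

carry_out:
  commands:
    - {"tx": 0,"ty": 0,"tz": 0,"rx": 0,"ry": 0,"rz": 0}
    - {"tx": 0,"ty": 0,"tz": 0,"rx": 0,"ry": 0,"rz": 0}
    - {"tx": 0,"ty": 0,"tz": 0,"rx": 0,"ry": 0,"rz": 0}

```text
time: 6.1
tool_pos: [0.4284, 0.1127, 0.0035]
orientation: [-180.0, -0.2, -14.0]
wrist_force: [-2.0, 0.7, 6.2]
gripper_width: 0.0092
grip_force: 78.5
```

carry_out:
  commands:
    - {"tx": 0,"ty": 0,"tz": -0.1,"rx": 0,"ry": 0,"rz": 0}
    - {"tx": 0,"ty": 0,"tz": -0.25,"rx": 0,"ry": 0,"rz": 0}
    - {"tx": 0,"ty": 0,"tz": -0.4,"rx": 0,"ry": 0,"rz": 0}
    - {"tx": 0,"ty": 0,"tz": -0.55,"rx": 0,"ry": 0,"rz": 0}
    - {"tx": 0,"ty": 0,"tz": -0.65,"rx": 0,"ry": 0,"rz": 0}

```text
time: 6.52
tool_pos: [0.4281, 0.1129, 0.1024]
orientation: [-179.9, -0.2, -14.0]
wrist_force: [1.0, 0.4, -1.9]
gripper_width: 0.0093
grip_force: 78.7
```

carry_out:
  commands:
    - {"tx": 0,"ty": 0,"tz": 0,"rx": 0,"ry": 0,"rz": 0}
    - {"tx": 0,"ty": 0,"tz": 0,"rx": 0,"ry": 0,"rz": 0}
    - {"tx": 0,"ty": 0,"tz": 0,"rx": 0,"ry": 0,"rz": 0}
    - {"tx": 0,"ty": 0,"tz": 0,"rx": 0,"ry": 0,"rz": 0}

```text
time: 6.85
tool_pos: [0.4265, 0.1123, 0.0985]
orientation: [180.0, 0.1, -14.0]
wrist_force: [0.0, -1.0, -1.8]
gripper_width: 0.0092
grip_force: 78.7
```

```bash
python3 - <<'E'
from h import *
f=frame("wrist","w5")
print(tool()[0])
go((.4794,.0455,.10),6.66)
E
```

```text
[0.4264 0.1123 0.0985]
share t [ 0.4504  0.3468 -0.0107] r [ 0.0001  0.0005 -0.1149] rows: lin 2.0 rot 2.9
```

View pics/w5.png

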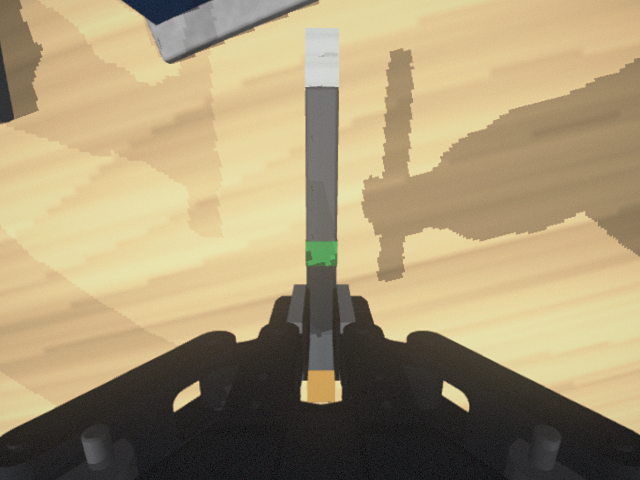

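The chisel is held straight, with its edge at (322,30) and tail at (321,402). I'll check its level and position in the tool frame.

```bash
cat >> h.py <<'E'
def held(f,rows,x0=240,x1=400):
    """bar pose in tool frame: per row the left/right edges of the bar; depth from 12 mm width"""
    g=cv2.cvtColor(f["pixels"],cv2.COLOR_BGR2HSV); M=np.array(f["mount"]); K=f["camera_matrix"]; out=[]
    for v in rows:
        m=(g[v,x0:x1,1]<60)&(g[v,x0:x1,2]>40); k=np.nonzero(m)[0]
        if len(k)<5: continue
        a,b=k[0]+x0-.5,k[-1]+x0+.5
        q=cv2.undistortPoints(np.array([[[a,v]],[[b,v]]],float),K,f["dist"])[:,0]
        z=.012/(q[1,0]-q[0,0]); P=M[:3,:3]@np.array([q[:,0].mean()*z,q[:,1].mean()*z,z])+M[:3,3]
        out.append(np.r_[v,b-a,P*1000])
    return np.array(out)
E
python3 - <<'E'
from h import *
f=frame("wrist"); H=held(f,range(40,236,15)); print(H.round(1))
k=np.polyfit(H[:,2],H[:,3:],1); 
k=np.polyfit(H[:,2],H[:,3:],1); print("slope y,z",k[0],"at0",k[1])
M=np.array(f["mount"]);d=cv2.undistortPoints(np.array([[[322,29.]],[[321,402.]]]),f["camera_matrix"],f["dist"])[:,0]
for zz in (-.009,-.007):
  for q in d:
    r=M[:3,:3]@np.r_[q,1]; print(zz,(M[:3,3]+r*(zz-M[2,3])/r[2])*1000)
E
```

```text
[[ 40.   34.  102.9  -0.2  -4.3]
 [ 55.   34.   97.7  -0.2  -5.4]
 [ 70.   34.   92.5  -0.2  -6.4]
 [ 85.   34.   87.3  -0.2  -7.5]
 [100.   32.   83.2  -0.2  -0.2]
 [115.   32.   77.7  -0.2  -1.4]
 [130.   32.   72.2  -0.2  -2.7]
 [145.   32.   66.7  -0.2  -3.9]
 [160.   32.   61.2  -0.2  -5.2]
 [175.   31.   55.4  -0.4  -2.1]
 [190.   55.   56.8   2.1 -64.7]
 [205.   31.   44.1  -0.4  -4.9]
 [220.   30.   37.6  -0.2  -1.8]
 [235.   29.   30.6  -0.4   1.5]]
slope y,z [-0.0024  0.057 ] at0 [  0.0634 -11.7306]
-0.009 [105.1475  -0.0811  -9.    ]
-0.009 [-42.9524  -0.4255  -9.    ]
-0.007 [105.7327  -0.0723  -7.    ]
-0.007 [-44.569   -0.4218  -7.    ]
```

```bash
python3 - <<'E'
from h import *
go((.4759,.0451,.045),6.66)
E
```

```text
share t [0.4288 0.3555 0.3561] r [ 0.      0.0005 -0.1149] rows: lin 2.4 rot 2.9
```

carry_out:
  commands:
    - {"tx": 0.08,"ty": 0.07,"tz": 0.05,"rx": 0,"ry": 0,"rz": -0.03}
    - {"tx": 0.18,"ty": 0.15,"tz": 0.12,"rx": 0,"ry": 0,"rz": -0.06}
    - {"tx": 0.3,"ty": 0.25,"tz": 0.22,"rx": 0,"ry": 0,"rz": -0.09}
    - {"tx": 0.39,"ty": 0.32,"tz": 0.3,"rx": 0,"ry": 0,"rz": -0.115}
    - {"tx": 0.429,"ty": 0.355,"tz": 0.356,"rx": 0,"ry": 0,"rz": -0.115}

```text
time: 7.37
tool_pos: [0.477, 0.0432, 0.0442]
orientation: [-180.0, 0.1, 6.8]
wrist_force: [-0.7, -1.3, -1.8]
gripper_width: 0.0091
grip_force: 78.7
```

carry_out:
  commands:
    - {"tx": 0,"ty": 0,"tz": 0,"rx": 0,"ry": 0,"rz": 0}
    - {"tx": 0,"ty": 0,"tz": 0,"rx": 0,"ry": 0,"rz": 0}
    - {"tx": 0,"ty": 0,"tz": 0,"rx": 0,"ry": 0,"rz": 0}
    - {"tx": 0,"ty": 0,"tz": 0,"rx": 0,"ry": 0,"rz": 0}

```text
time: 7.7
tool_pos: [0.4766, 0.0464, 0.0467]
orientation: [-180.0, -0.1, 6.7]
wrist_force: [0.7, 0.8, -0.2]
gripper_width: 0.0096
grip_force: 78.6
```

```bash
python3 - <<'E'
from h import *
f=frame("wrist","w6"); p,_,s=tool(); print(p,s["orientation"],s["gripper_width"],s["grip_force"],s["wrist_force"])
go((.5743,.0566,.045),6.66)
E
```

```text
[0.4767 0.0462 0.0467] [179.9897  -0.0624   6.7115] 0.00951699651364396 78.63592743873596 [-0.1133 -0.7345 -1.551 ]
share t [0.6544 0.0074 0.0118] r [ 0.0001 -0.0003  0.0003] rows: lin 2.4 rot 0.0
```

View pics/w6.png

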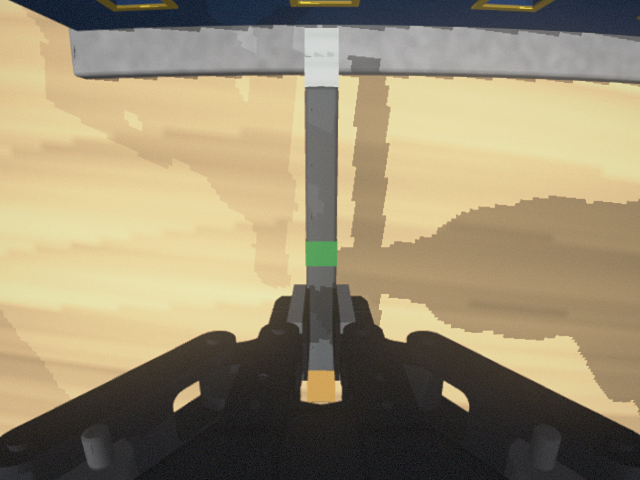

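The edge points at the second eyelet, centred at about (325,3) against the bar at 322, so only about 1 mm of lateral correction is needed.

carry_out:
  commands:
    - {"tx": 0,"ty": 0.008,"tz": 0.008,"rx": 0,"ry": 0,"rz": 0}
    - {"tx": 0.05,"ty": 0.008,"tz": 0.008,"rx": 0,"ry": 0,"rz": 0}
    - {"tx": 0.12,"ty": 0.008,"tz": 0.008,"rx": 0,"ry": 0,"rz": 0}
    - {"tx": 0.19,"ty": 0.008,"tz": 0.008,"rx": 0,"ry": 0,"rz": 0}
    - {"tx": 0.25,"ty": 0.008,"tz": 0.008,"rx": 0,"ry": 0,"rz": 0}

```text
time: 8.17
tool_pos: [0.5158, 0.0487, 0.0449]
orientation: [-180.0, -0.1, 6.7]
wrist_force: [-0.4, -0.2, -2.6]
gripper_width: 0.0095
grip_force: 78.7
```

carry_out:
  commands:
    - {"tx": 0,"ty": 0,"tz": 0,"rx": 0,"ry": 0,"rz": 0}
    - {"tx": 0,"ty": 0,"tz": 0,"rx": 0,"ry": 0,"rz": 0}
    - {"tx": 0,"ty": 0,"tz": 0,"rx": 0,"ry": 0,"rz": 0}

```text
time: 8.42
tool_pos: [0.5137, 0.0486, 0.0444]
orientation: [-180.0, 0.1, 6.7]
wrist_force: [0.1, 0.3, -0.7]
gripper_width: 0.0091
grip_force: 78.7
```

```bash
python3 - <<'E'
from h import *
p,_,s=tool(); print(p,s["orientation"],s["gripper_width"],s["grip_force"],s["wrist_force"])
go((.5743,.0566,.045),6.66)
E
```

```text
[0.5137 0.0486 0.0444] [-179.981    0.052    6.69 ] 0.009130730269132439 78.65701675415039 [ 0.079   0.2875 -0.6693]
share t [ 0.4077 -0.006  -0.0042] r [-0.0001  0.0003  0.0002] rows: lin 1.5 rot 0.0
```

carry_out:
  commands:
    - {"tx": 0.07,"ty": -0.005,"tz": -0.004,"rx": 0,"ry": 0,"rz": 0}
    - {"tx": 0.14,"ty": -0.005,"tz": -0.004,"rx": 0,"ry": 0,"rz": 0}
    - {"tx": 0.21,"ty": -0.005,"tz": -0.004,"rx": 0,"ry": 0,"rz": 0}
    - {"tx": 0.28,"ty": -0.005,"tz": -0.004,"rx": 0,"ry": 0,"rz": 0}
    - {"tx": 0.34,"ty": -0.005,"tz": -0.004,"rx": 0,"ry": 0,"rz": 0}

```text
time: 8.83
tool_pos: [0.5662, 0.0552, 0.0454]
orientation: [-180.0, -0.0, 6.7]
wrist_force: [-1.2, 0.2, -1.7]
gripper_width: 0.009
grip_force: 78.7
```

carry_out:
  commands:
    - {"tx": 0.05,"ty": 0,"tz": 0,"rx": 0,"ry": 0,"rz": 0}
    - {"tx": 0.067,"ty": 0,"tz": 0,"rx": 0,"ry": 0,"rz": 0}
    - {"tx": 0.067,"ty": 0,"tz": 0,"rx": 0,"ry": 0,"rz": 0}
    - {"tx": 0.067,"ty": 0,"tz": 0,"rx": 0,"ry": 0,"rz": 0}

```text
time: 9.17
tool_pos: [0.5743, 0.0564, 0.0451]
orientation: [-180.0, 0.0, 6.7]
wrist_force: [-0.3, -0.5, -0.9]
gripper_width: 0.0092
grip_force: 78.7
```

```bash
python3 - <<'E'
from h import *
p,_,s=tool(); print(p,s["orientation"],s["gripper_width"],s["grip_force"],s["wrist_force"])
go((.5743,.0566,.045),6.66)
f=frame("wrist","w7")
M=np.array(f["mount"]); h=cv2.cvtColor(f["pixels"],cv2.COLOR_BGR2HSV)
b=blobs(f["pixels"],(45,100,60),(85,255,255),20)[1][0]; print("band",b)
t=blobs(f["pixels"],(14,120,150),(24,255,255),60,(290,340,350,420))[1]; print("tail",t)
E
```

```text
[0.5743 0.0564 0.0451] [-179.989     0.0327    6.6867] 0.009170591879655531 78.65870833396912 [-0.2615 -0.4692 -0.8906]
share t [-0.0001 -0.0015  0.0008] r [-0.0001  0.0002  0.0001] rows: lin 0.0 rot 0.0
band (328, [321.3, 246.2], [305, 241, 33, 11])
tail [(856, [320.7, 385.9], [307, 370, 28, 32])]
```

The tail sits in the same place in the image as before, so there was no slip. I'll lower it 3 mm onto the eyelet sills, release, and lift.

carry_out:
  commands:
    - {"tx": 0,"ty": 0,"tz": 0.01,"rx": 0,"ry": 0,"rz": 0}
    - {"tx": 0,"ty": 0,"tz": 0.02,"rx": 0,"ry": 0,"rz": 0}
    - {"tx": 0,"ty": 0,"tz": 0.02,"rx": 0,"ry": 0,"rz": 0}
    - {"tx": 0,"ty": 0,"tz": 0.02,"rx": 0,"ry": 0,"rz": 0}

```text
time: 9.55
tool_pos: [0.5743, 0.0562, 0.0422]
orientation: [180.0, 0.0, 6.7]
wrist_force: [0.3, 0.7, -1.9]
gripper_width: 0.0094
grip_force: 78.7
```

carry_out:
  commands:
    - {"tx": 0,"ty": 0,"tz": 0,"rx": 0,"ry": 0,"rz": 0}
    - {"tx": 0,"ty": 0,"tz": 0,"rx": 0,"ry": 0,"rz": 0}
    - {"tx": 0,"ty": 0,"tz": 0,"rx": 0,"ry": 0,"rz": 0}
    - {"tx": 0,"ty": 0,"tz": 0,"rx": 0,"ry": 0,"rz": 0}
  hand: 45

```text
time: 9.88
tool_pos: [0.5748, 0.0563, 0.0426]
orientation: [-180.0, -0.0, 6.7]
wrist_force: [-0.7, -0.7, 0.0]
gripper_width: 0.0453
grip_force: 0.0
```

carry_out:
  commands:
    - {"tx": -0.02,"ty": 0,"tz": -0.15,"rx": 0,"ry": 0,"rz": 0}
    - {"tx": -0.08,"ty": 0,"tz": -0.35,"rx": 0,"ry": 0,"rz": 0}
    - {"tx": -0.2,"ty": 0,"tz": -0.6,"rx": 0,"ry": 0,"rz": 0}
    - {"tx": -0.35,"ty": 0,"tz": -0.8,"rx": 0,"ry": 0,"rz": 0}
    - {"tx": -0.5,"ty": 0,"tz": -0.95,"rx": 0,"ry": 0,"rz": 0}

```text
time: 10.3
tool_pos: [0.5001, 0.0481, 0.1874]
orientation: [-180.0, -0.1, 6.7]
wrist_force: [-0.2, 0.1, 1.4]
gripper_width: 0.045
grip_force: 0.0
```

carry_out:
  commands:
    - {"tx": 0,"ty": 0,"tz": 0,"rx": 0,"ry": 0,"rz": 0}
    - {"tx": 0,"ty": 0,"tz": 0,"rx": 0,"ry": 0,"rz": 0}
    - {"tx": 0,"ty": 0,"tz": 0,"rx": 0,"ry": 0,"rz": 0}
    - {"tx": 0,"ty": 0,"tz": 0,"rx": 0,"ry": 0,"rz": 0}

```text
time: 10.63
tool_pos: [0.5001, 0.0474, 0.1838]
orientation: [-180.0, 0.1, 6.7]
wrist_force: [0.7, 0.5, 0.5]
gripper_width: 0.0448
grip_force: 0.0
```

```bash
python3 - <<'E'
from h import *
p,_,s=tool(); print(p,s["orientation"],s["gripper_width"],s["grip_force"],s["wrist_force"])
f=frame("wrist","w8")
print(blobs(f["pixels"],(45,100,60),(85,255,255),20)[1],blobs(f["pixels"],(3,150,100),(14,255,255),20)[1])
E
```

```text
[0.5001 0.0474 0.1838] [-179.9707    0.0791    6.6736] 0.04483427259271873 0.0 [0.7259 0.4945 0.5112]
[] []
```

View pics/w8.png

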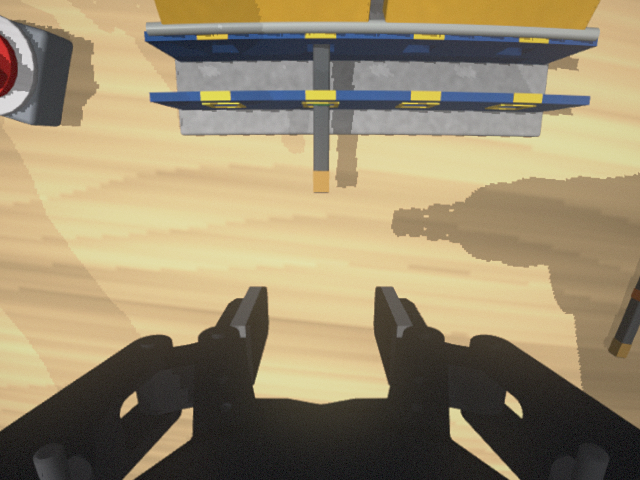

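Chisel 1 passes through both plates, with its tail at (321,192). I'll check its depth, then go to the orange chisel and look at it again, since it may have been knocked.

```bash
cat >> h.py <<'E'
O=np.array([.5997,.0243]); YAW=6.66
AX=np.array([np.cos(np.radians(YAW)),np.sin(np.radians(YAW))]); AY=np.array([-AX[1],AX[0]])
def rk(p): return np.array([(p[:2]-O)@AX,(p[:2]-O)@AY])*1000
def wd(x,y): return O+x/1000*AX+y/1000*AY
E
python3 - <<'E'
from h import *
f=frame("wrist")
print("tail rack xy",rk(plane(f,(321,192.5),.050)[0]), "(want -65,35)")
go((.43,-.25,.20),-2.7)
E
```

```text
tail rack xy [-64.2918  34.7761] (want -65,35)
share t [-0.6947  1.9163 -0.1099] r [-0.0003  0.0006  0.0521] rows: lin 7.3 rot 1.3
```

carry_out:
  commands:
    - {"tx": -0.09,"ty": 0.23,"tz": -0.05,"rx": 0,"ry": 0,"rz": 0}
    - {"tx": -0.18,"ty": 0.48,"tz": -0.11,"rx": 0,"ry": 0,"rz": 0}
    - {"tx": -0.26,"ty": 0.72,"tz": -0.11,"rx": 0,"ry": 0,"rz": 0}
    - {"tx": -0.35,"ty": 0.96,"tz": -0.11,"rx": 0,"ry": 0,"rz": 0}

```text
time: 11.07
tool_pos: [0.4646, -0.103, 0.2011]
orientation: [-180.0, 0.0, 6.7]
wrist_force: [0.6, -1.4, 0.0]
gripper_width: 0.0447
grip_force: 0.0
```

carry_out:
  commands:
    - {"tx": -0.09,"ty": 0.24,"tz": 0,"rx": 0,"ry": 0,"rz": 0}
    - {"tx": -0.18,"ty": 0.48,"tz": 0,"rx": 0,"ry": 0,"rz": 0.02}
    - {"tx": -0.26,"ty": 0.72,"tz": 0,"rx": 0,"ry": 0,"rz": 0.05}
    - {"tx": -0.34,"ty": 0.96,"tz": 0,"rx": 0,"ry": 0,"rz": 0.05}
    - {"tx": -0.34,"ty": 0.96,"tz": 0,"rx": 0,"ry": 0,"rz": 0.05}

```text
time: 11.48
tool_pos: [0.4278, -0.2582, 0.2]
orientation: [179.9, 0.1, -2.9]
wrist_force: [-1.0, -1.4, 0.3]
gripper_width: 0.0453
grip_force: 0.0
```

carry_out:
  commands:
    - {"tx": 0,"ty": 0,"tz": 0,"rx": 0,"ry": 0,"rz": 0}
    - {"tx": 0,"ty": 0,"tz": 0,"rx": 0,"ry": 0,"rz": 0}
    - {"tx": 0,"ty": 0,"tz": 0,"rx": 0,"ry": 0,"rz": 0}
    - {"tx": 0,"ty": 0,"tz": 0,"rx": 0,"ry": 0,"rz": 0}

```text
time: 11.82
tool_pos: [0.4314, -0.2491, 0.2011]
orientation: [-180.0, 0.0, -2.2]
wrist_force: [-0.6, 0.6, 0.3]
gripper_width: 0.0448
grip_force: 0.0
```

```bash
python3 - <<'E'
from h import *
p,_,s=tool(); print(p,s["orientation"])
f=frame("wrist","w9")
b=blobs(f["pixels"],(3,150,100),(14,255,255),20)[1]; print(b)
u,v=map(int,b[0][1]); 
M,y,l=barfit(f,(max(0,u-45),max(0,v-105),u+45,min(290,v+85))); print(M,y,l)
E
```

```text
[ 0.4314 -0.2491  0.2011] [-179.9728    0.0147   -2.1755]
[(154, [356.5, 183.0], [350, 178, 14, 11])]
rect (356.3314514160156, 171.79251098632812) (14.763204574584961, 164.3710479736328) 2.544804573059082
[ 0.4705 -0.2829  0.01  ] -3.4286945592174223 0.14916517999137202
```

```bash
python3 - <<'E'
from h import *
go((.4394,-.2816,.09),-3)
E
```

```text
share t [0.0623 0.213  0.7414] r [-0.0001  0.      0.0045] rows: lin 2.8 rot 0.1
```

carry_out:
  commands:
    - {"tx": 0.02,"ty": 0.07,"tz": 0.2,"rx": 0,"ry": 0,"rz": 0.005}
    - {"tx": 0.04,"ty": 0.14,"tz": 0.4,"rx": 0,"ry": 0,"rz": 0.005}
    - {"tx": 0.06,"ty": 0.21,"tz": 0.6,"rx": 0,"ry": 0,"rz": 0.005}
    - {"tx": 0.062,"ty": 0.213,"tz": 0.74,"rx": 0,"ry": 0,"rz": 0.005}
    - {"tx": 0.062,"ty": 0.213,"tz": 0.74,"rx": 0,"ry": 0,"rz": 0.005}

```text
time: 12.28
tool_pos: [0.4365, -0.2812, 0.0861]
orientation: [-179.8, 0.3, -3.2]
wrist_force: [-1.3, 0.1, 0.2]
gripper_width: 0.045
grip_force: 0.0
```

carry_out:
  commands:
    - {"tx": 0,"ty": 0,"tz": 0,"rx": 0,"ry": 0,"rz": 0}
    - {"tx": 0,"ty": 0,"tz": 0,"rx": 0,"ry": 0,"rz": 0}
    - {"tx": 0,"ty": 0,"tz": 0,"rx": 0,"ry": 0,"rz": 0}
    - {"tx": 0,"ty": 0,"tz": 0,"rx": 0,"ry": 0,"rz": 0}

```text
time: 12.62
tool_pos: [0.4398, -0.283, 0.0921]
orientation: [179.9, -0.1, -3.2]
wrist_force: [-0.1, -0.5, -0.1]
gripper_width: 0.0451
grip_force: 0.0
```

```bash
python3 - <<'E'
from h import *
p,_,s=tool(); print(p,s["orientation"])
f=frame("wrist","w10")
b=blobs(f["pixels"],(3,150,100),(14,255,255),20)[1]; print(b)
M,y,l=barfit(f,(285,50,355,318)); print(M,y,l)
go((.4394,-.2816,.003),-3)
E
```

```text
[ 0.4398 -0.283   0.0921] [179.9153  -0.1368  -3.1928]
[(289, [318.9, 215.9], [309, 208, 20, 16])]
rect (318.5, 196.5) (235.0, 21.0) 90.0
[ 0.4703 -0.2831  0.01  ] -3.291877389353227 0.14934282946629704
share t [-0.0028 -0.0105  0.5918] r [ 0.0004 -0.0006 -0.0011] rows: lin 2.1 rot 0.0
```

carry_out:
  commands:
    - {"tx": 0,"ty": -0.008,"tz": 0.2,"rx": 0,"ry": 0,"rz": 0}
    - {"tx": 0,"ty": -0.008,"tz": 0.38,"rx": 0,"ry": 0,"rz": 0}
    - {"tx": 0,"ty": -0.008,"tz": 0.52,"rx": 0,"ry": 0,"rz": 0}
    - {"tx": 0,"ty": -0.008,"tz": 0.59,"rx": 0,"ry": 0,"rz": 0}
    - {"tx": 0,"ty": -0.008,"tz": 0.59,"rx": 0,"ry": 0,"rz": 0}

```text
time: 13.08
tool_pos: [0.4377, -0.281, 0.0003]
orientation: [-179.9, 0.2, -3.2]
wrist_force: [-0.8, 1.0, -0.1]
gripper_width: 0.0453
grip_force: 0.0
```

carry_out:
  commands:
    - {"tx": 0,"ty": 0,"tz": 0,"rx": 0,"ry": 0,"rz": 0}
    - {"tx": 0,"ty": 0,"tz": 0,"rx": 0,"ry": 0,"rz": 0}
    - {"tx": 0,"ty": 0,"tz": 0,"rx": 0,"ry": 0,"rz": 0}
    - {"tx": 0,"ty": 0,"tz": 0,"rx": 0,"ry": 0,"rz": 0}
    - {"tx": 0,"ty": 0,"tz": 0,"rx": 0,"ry": 0,"rz": 0}
  hand: 5
  newtons: 80

```text
time: 13.5
tool_pos: [0.4399, -0.2823, 0.0036]
orientation: [179.9, -0.1, -3.2]
wrist_force: [-1.2, 1.4, 8.3]
gripper_width: 0.0102
grip_force: 53.9
```

carry_out:
  commands:
    - {"tx": 0,"ty": 0,"tz": 0,"rx": 0,"ry": 0,"rz": 0}
    - {"tx": 0,"ty": 0,"tz": 0,"rx": 0,"ry": 0,"rz": 0}

```text
time: 13.67
tool_pos: [0.44, -0.2824, 0.0037]
orientation: [179.9, -0.1, -3.2]
wrist_force: [-1.8, 1.0, 8.6]
gripper_width: 0.0094
grip_force: 79.4
```

carry_out:
  commands:
    - {"tx": 0,"ty": 0,"tz": -0.1,"rx": 0,"ry": 0,"rz": 0}
    - {"tx": 0,"ty": 0,"tz": -0.25,"rx": 0,"ry": 0,"rz": 0}
    - {"tx": 0,"ty": 0,"tz": -0.4,"rx": 0,"ry": 0,"rz": 0}
    - {"tx": 0,"ty": 0,"tz": -0.55,"rx": 0,"ry": 0,"rz": 0}
    - {"tx": 0,"ty": 0,"tz": -0.6,"rx": 0,"ry": 0,"rz": 0}

```text
time: 14.08
tool_pos: [0.4405, -0.2826, 0.0957]
orientation: [179.8, -0.3, -3.2]
wrist_force: [1.2, -1.4, -2.3]
gripper_width: 0.009
grip_force: 78.4
```

carry_out:
  commands:
    - {"tx": 0,"ty": 0,"tz": 0,"rx": 0,"ry": 0,"rz": 0}
    - {"tx": 0,"ty": 0,"tz": 0,"rx": 0,"ry": 0,"rz": 0}
    - {"tx": 0,"ty": 0,"tz": 0,"rx": 0,"ry": 0,"rz": 0}
    - {"tx": 0,"ty": 0,"tz": 0,"rx": 0,"ry": 0,"rz": 0}

```text
time: 14.42
tool_pos: [0.438, -0.2812, 0.0904]
orientation: [-179.9, 0.1, -3.2]
wrist_force: [-0.9, 0.2, -1.5]
gripper_width: 0.0091
grip_force: 78.4
```

```bash
cat >> h.py <<'E'
def heldends(f):
    """edge and tail of held bar in tool frame (mm), bar top 8.5 mm above TCP"""
    g=cv2.cvtColor(f["pixels"],cv2.COLOR_BGR2HSV); col=g[:200,321]; m=(col[:,1]<60)
    e=np.nonzero(m)[0][0]; t=blobs(f["pixels"],(14,120,150),(24,255,255),60,(285,340,355,440))[1]
    print("tail blob",t[:1])
    M=np.array(f["mount"]); tb=t[0][2]
    for uv in ((321,e),(t[0][1][0],tb[1]+tb[3])):
        q=cv2.undistortPoints(np.array([[uv]],float),f["camera_matrix"],f["dist"])[0,0]; r=M[:3,:3]@np.r_[q,1]
        print(uv,(M[:3,3]+r*(-.0085-M[2,3])/r[2])*1000)
E
python3 - <<'E'
from h import *
p,_,s=tool(); print(p,s["orientation"],s["gripper_width"],s["grip_force"],s["wrist_force"])
f=frame("wrist","w11"); heldends(f); print(held(f,range(60,200,30)).round(1))
print(wd(-120.5,-105),wd(-21.5,-105))
E
```

```text
[ 0.438  -0.2812  0.0904] [-179.9281    0.1161   -3.2215] 0.00914438781411431 78.4273910522461 [-0.855   0.2443 -1.4954]
tail blob [(790, [320.7, 388.1], [307, 374, 28, 30])]
(321, np.int64(0)) [114.4765  -0.3352  -8.5   ]
(320.7, 404) [-44.3625  -0.475   -8.5   ]
[[ 60.   35.   95.2  -0.7  -9.7]
 [ 90.   34.   85.7  -0.5  -7.9]
 [120.   32.   75.9  -0.5  -1.8]
 [150.   31.   64.9  -0.7   0.1]
 [180.   30.   53.2  -0.5   2.1]]
[ 0.4922 -0.094 ] [ 0.5905 -0.0825]
```

```bash
python3 - <<'E'
from h import *
f=frame("wrist"); g=cv2.cvtColor(f["pixels"],cv2.COLOR_BGR2HSV)
print([(v,*map(int,g[v,321,1:])) for v in range(0,100,5)])
b=blobs(f["pixels"],(3,150,100),(14,255,255),20)[1]; print(b)
cv2.imwrite("pics/c11.png",cv2.resize(f["pixels"][:420,180:460],None,fx=1.4,fy=1.4))
E
```

```text
[(0, 1, 218), (5, 3, 222), (10, 2, 224), (15, 11, 113), (20, 12, 147), (25, 7, 115), (30, 7, 76), (35, 5, 211), (40, 2, 205), (45, 7, 215), (50, 4, 215), (55, 4, 215), (60, 4, 198), (65, 6, 213), (70, 5, 210), (75, 4, 214), (80, 4, 217), (85, 5, 215), (90, 6, 171), (95, 2, 116)]
[(760, [321.0, 257.2], [305, 245, 32, 25])]
```

View pics/c11.png

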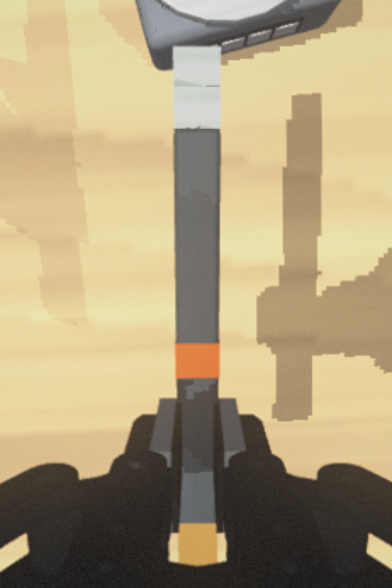

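The chisel is held straight and level, with its edge at about row 33 and its tail at 404, just like chisel 1.

```bash
python3 - <<'E'
from h import *
go((.44,-.15,.09),-3.2)
go((.4922,-.094,.045),6.66)
E
```

```text
share t [-0.0376 -0.8744  0.0055] r [-0.0004  0.0005 -0.0001] rows: lin 3.1 rot 0.0
share t [ 0.2894 -1.2664  0.3054] r [-0.0004  0.0005 -0.0549] rows: lin 4.8 rot 1.4
```

carry_out:
  commands:
    - {"tx": -0.02,"ty": -0.15,"tz": 0,"rx": 0,"ry": 0,"rz": 0}
    - {"tx": -0.04,"ty": -0.35,"tz": 0,"rx": 0,"ry": 0,"rz": 0}
    - {"tx": -0.04,"ty": -0.55,"tz": 0,"rx": 0,"ry": 0,"rz": 0}
    - {"tx": -0.04,"ty": -0.75,"tz": 0,"rx": 0,"ry": 0,"rz": 0}
    - {"tx": -0.04,"ty": -0.874,"tz": 0,"rx": 0,"ry": 0,"rz": 0}

```text
time: 14.93
tool_pos: [0.44, -0.1473, 0.0913]
orientation: [-179.9, 0.0, -3.1]
wrist_force: [0.5, 0.1, -0.9]
gripper_width: 0.0092
grip_force: 78.5
```

carry_out:
  commands:
    - {"tx": 0.06,"ty": -0.1,"tz": 0.06,"rx": 0,"ry": 0,"rz": -0.02}
    - {"tx": 0.14,"ty": -0.2,"tz": 0.13,"rx": 0,"ry": 0,"rz": -0.04}
    - {"tx": 0.22,"ty": -0.3,"tz": 0.2,"rx": 0,"ry": 0,"rz": -0.055}
    - {"tx": 0.3,"ty": -0.37,"tz": 0.27,"rx": 0,"ry": 0,"rz": -0.055}
    - {"tx": 0.325,"ty": -0.39,"tz": 0.3,"rx": 0,"ry": 0,"rz": -0.055}

```text
time: 15.35
tool_pos: [0.4935, -0.0927, 0.0448]
orientation: [-179.9, 0.0, 7.0]
wrist_force: [-0.2, 1.0, -2.1]
gripper_width: 0.0096
grip_force: 78.5
```

carry_out:
  commands:
    - {"tx": 0,"ty": 0,"tz": 0,"rx": 0,"ry": 0,"rz": 0}
    - {"tx": 0,"ty": 0,"tz": 0,"rx": 0,"ry": 0,"rz": 0}
    - {"tx": 0,"ty": 0,"tz": 0,"rx": 0,"ry": 0,"rz": 0}
    - {"tx": 0,"ty": 0,"tz": 0,"rx": 0,"ry": 0,"rz": 0}

```text
time: 15.68
tool_pos: [0.492, -0.0958, 0.0472]
orientation: [180.0, -0.0, 6.6]
wrist_force: [0.2, -1.1, -1.8]
gripper_width: 0.0093
grip_force: 78.5
```

```bash
python3 - <<'E'
from h import *
p,_,s=tool(); print(p,s["orientation"],s["gripper_width"],s["grip_force"],s["wrist_force"],rk(p))
f=frame("wrist","w12"); heldends(f)
print([b for b in blobs(f["pixels"],(22,150,100),(34,255,255),20,(0,0,640,60))[1]], blobs(f["pixels"],(3,150,100),(14,255,255),20)[1])
go((*wd(-20.5,-105),.045),6.66)
E
```

```text
[ 0.492  -0.0958  0.0472] [179.966   -0.0127   6.6154] 0.00926247257855008 78.48048806190491 [ 0.1841 -1.0769 -1.8318] [-120.9385 -106.7791]
tail blob [(781, [320.8, 388.1], [307, 374, 28, 30])]
(321, np.int64(22)) [107.6541  -0.2438  -8.5   ]
(320.8, 404) [-44.3145  -0.3379  -8.5   ]
[(195, [315.8, 1.0], [283, 0, 67, 3]), (136, [134.9, 3.5], [109, 1, 51, 6])] [(763, [320.9, 257.2], [305, 245, 32, 25])]
share t [ 0.6691 -0.0119  0.0152] r [ 0.0002 -0.0001 -0.0003] rows: lin 2.4 rot 0.0
```

carry_out:
  commands:
    - {"tx": 0,"ty": -0.012,"tz": 0.01,"rx": 0,"ry": 0,"rz": 0}
    - {"tx": 0.05,"ty": -0.012,"tz": 0.01,"rx": 0,"ry": 0,"rz": 0}
    - {"tx": 0.12,"ty": -0.012,"tz": 0.01,"rx": 0,"ry": 0,"rz": 0}
    - {"tx": 0.19,"ty": -0.012,"tz": 0.01,"rx": 0,"ry": 0,"rz": 0}
    - {"tx": 0.25,"ty": -0.012,"tz": 0.01,"rx": 0,"ry": 0,"rz": 0}

```text
time: 16.15
tool_pos: [0.531, -0.0883, 0.0456]
orientation: [-180.0, -0.1, 6.7]
wrist_force: [-0.5, -0.2, -1.9]
gripper_width: 0.0093
grip_force: 78.5
```

carry_out:
  commands:
    - {"tx": 0,"ty": 0,"tz": 0,"rx": 0,"ry": 0,"rz": 0}
    - {"tx": 0,"ty": 0,"tz": 0,"rx": 0,"ry": 0,"rz": 0}
    - {"tx": 0,"ty": 0,"tz": 0,"rx": 0,"ry": 0,"rz": 0}

```text
time: 16.4
tool_pos: [0.5289, -0.0885, 0.045]
orientation: [-180.0, 0.0, 6.7]
wrist_force: [-0.6, -0.2, -1.9]
gripper_width: 0.0088
grip_force: 78.5
```

```bash
python3 - <<'E'
from h import *
p,_,s=tool(); print(p,s["orientation"],s["gripper_width"],s["grip_force"],s["wrist_force"],rk(p))
f=frame("wrist"); heldends(f)
go((*wd(-20.5,-105),.045),6.66)
E
```

```text
[ 0.5289 -0.0885  0.045 ] [-179.9767    0.0486    6.6905] 0.008802215257227783 78.47705841064453 [-0.6186 -0.1752 -1.8747] [ -83.38  -103.788]
tail blob [(790, [321.0, 388.1], [307, 373, 28, 31])]
(321, np.int64(19)) [108.5982  -0.2439  -8.5   ]
(321.0, 404) [-44.3154  -0.2491  -8.5   ]
share t [0.4201 0.0074 0.0003] r [-0.0001  0.0002  0.0001] rows: lin 1.5 rot 0.0
```

carry_out:
  commands:
    - {"tx": 0.07,"ty": 0.007,"tz": 0,"rx": 0,"ry": 0,"rz": 0}
    - {"tx": 0.14,"ty": 0.007,"tz": 0,"rx": 0,"ry": 0,"rz": 0}
    - {"tx": 0.21,"ty": 0.007,"tz": 0,"rx": 0,"ry": 0,"rz": 0}
    - {"tx": 0.28,"ty": 0.007,"tz": 0,"rx": 0,"ry": 0,"rz": 0}
    - {"tx": 0.34,"ty": 0.007,"tz": 0,"rx": 0,"ry": 0,"rz": 0}

```text
time: 16.87
tool_pos: [0.5816, -0.0833, 0.0454]
orientation: [-180.0, -0.0, 6.7]
wrist_force: [-0.0, 0.9, -1.8]
gripper_width: 0.009
grip_force: 78.5
```

carry_out:
  commands:
    - {"tx": 0.05,"ty": 0,"tz": 0,"rx": 0,"ry": 0,"rz": 0}
    - {"tx": 0.08,"ty": 0,"tz": 0,"rx": 0,"ry": 0,"rz": 0}
    - {"tx": 0.08,"ty": 0,"tz": 0,"rx": 0,"ry": 0,"rz": 0}
    - {"tx": 0.08,"ty": 0,"tz": 0,"rx": 0,"ry": 0,"rz": 0}
    - {"tx": 0.08,"ty": 0,"tz": 0,"rx": 0,"ry": 0,"rz": 0}

```text
time: 17.28
tool_pos: [0.5915, -0.0824, 0.0452]
orientation: [-180.0, 0.0, 6.7]
wrist_force: [0.7, -0.7, -0.9]
gripper_width: 0.0094
grip_force: 78.5
```

```bash
python3 - <<'E'
from h import *
p,_,s=tool(); print(p,s["orientation"],s["gripper_width"],s["grip_force"],s["wrist_force"],rk(p))
f=frame("wrist"); heldends(f)
E
```

```text
[ 0.5915 -0.0824  0.0452] [-179.9965    0.0339    6.6727] 0.009415894757297637 78.49125981330872 [ 0.6782 -0.6967 -0.9387] [ -20.5458 -105.01  ]
tail blob [(795, [320.8, 388.1], [307, 373, 28, 31])]
(321, np.int64(147)) [66.1004 -0.2465 -8.5   ]
(320.8, 404) [-44.3153  -0.3382  -8.5   ]
```

carry_out:
  commands:
    - {"tx": 0,"ty": 0,"tz": 0.01,"rx": 0,"ry": 0,"rz": 0}
    - {"tx": 0,"ty": 0,"tz": 0.02,"rx": 0,"ry": 0,"rz": 0}
    - {"tx": 0,"ty": 0,"tz": 0.02,"rx": 0,"ry": 0,"rz": 0}
    - {"tx": 0,"ty": 0,"tz": 0.02,"rx": 0,"ry": 0,"rz": 0}

```text
time: 17.67
tool_pos: [0.5917, -0.0824, 0.0422]
orientation: [-180.0, 0.0, 6.7]
wrist_force: [-0.2, 0.1, -0.9]
gripper_width: 0.0095
grip_force: 78.5
```

carry_out:
  commands:
    - {"tx": 0,"ty": 0,"tz": 0,"rx": 0,"ry": 0,"rz": 0}
    - {"tx": 0,"ty": 0,"tz": 0,"rx": 0,"ry": 0,"rz": 0}
    - {"tx": 0,"ty": 0,"tz": 0,"rx": 0,"ry": 0,"rz": 0}
    - {"tx": 0,"ty": 0,"tz": 0,"rx": 0,"ry": 0,"rz": 0}
  hand: 45

```text
time: 18.0
tool_pos: [0.5921, -0.0823, 0.0425]
orientation: [180.0, -0.0, 6.7]
wrist_force: [-0.3, -0.1, -0.2]
gripper_width: 0.0453
grip_force: 0.0
```

carry_out:
  commands:
    - {"tx": -0.02,"ty": 0,"tz": -0.15,"rx": 0,"ry": 0,"rz": 0}
    - {"tx": -0.08,"ty": -0.1,"tz": -0.35,"rx": 0,"ry": 0,"rz": 0}
    - {"tx": -0.2,"ty": -0.2,"tz": -0.6,"rx": 0,"ry": 0,"rz": 0}
    - {"tx": -0.35,"ty": -0.3,"tz": -0.8,"rx": 0,"ry": 0,"rz": 0}
    - {"tx": -0.35,"ty": -0.4,"tz": -0.95,"rx": 0,"ry": 0,"rz": 0}

```text
time: 18.42
tool_pos: [0.5306, -0.0286, 0.1874]
orientation: [179.9, -0.0, 6.7]
wrist_force: [1.5, -0.4, 0.1]
gripper_width: 0.045
grip_force: 0.0
```

carry_out:
  commands:
    - {"tx": 0,"ty": 0,"tz": 0,"rx": 0,"ry": 0,"rz": 0}
    - {"tx": 0,"ty": 0,"tz": 0,"rx": 0,"ry": 0,"rz": 0}
    - {"tx": 0,"ty": 0,"tz": 0,"rx": 0,"ry": 0,"rz": 0}
    - {"tx": 0,"ty": 0,"tz": 0,"rx": 0,"ry": 0,"rz": 0}

```text
time: 18.75
tool_pos: [0.5323, -0.0296, 0.1835]
orientation: [-180.0, 0.1, 6.6]
wrist_force: [0.1, -0.0, 0.7]
gripper_width: 0.0451
grip_force: 0.0
```

```bash
python3 - <<'E'
from h import *
p,_,s=tool(); print(p,s["orientation"],s["gripper_width"],s["wrist_force"],rk(p))
f=frame("wrist","w13")
B=blobs(f["pixels"],(14,120,130),(24,255,255),40,(150,120,640,330))[1]; print(B)
for b in B[:4]: print(rk(plane(f,(b[1][0],b[2][1]+b[2][3]),.05)[0]))
E
```

```text
[ 0.5323 -0.0296  0.1835] [-179.9753    0.1118    6.6306] 0.045108773174767886 [ 0.1115 -0.0453  0.656 ] [-73.1477 -45.6909]
[(330, [396.9, 211.4], [389, 202, 17, 20]), (321, [218.0, 211.5], [210, 202, 17, 20])]
[ -64.2113 -105.2438]
[-64.0528  35.3719]
```

View pics/w13.png

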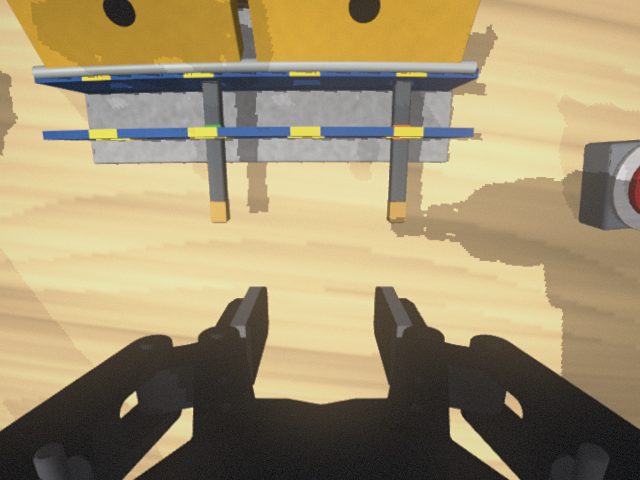

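Both chisels are seated through the front and rear plates, with tails at (218,221) and (397,221), about −64 mm in the rack frame. Next is guard R, pressed with closed fingers.

```bash
python3 - <<'E'
from h import *
print(wd(80,-70),wd(80,70))
go((*wd(80,-70),.15),6.66)
E
```

```text
[ 0.6873 -0.0359] [0.671  0.1031]
share t [1.0214 0.1616 0.2209] r [-0.0002  0.0007 -0.0002] rows: lin 3.8 rot 0.0
```

carry_out:
  commands:
    - {"tx": 0.24,"ty": 0.04,"tz": 0,"rx": 0,"ry": 0,"rz": 0}
    - {"tx": 0.5,"ty": 0.08,"tz": 0,"rx": 0,"ry": 0,"rz": 0}
    - {"tx": 0.75,"ty": 0.12,"tz": 0,"rx": 0,"ry": 0,"rz": 0}
    - {"tx": 0.95,"ty": 0.16,"tz": 0.1,"rx": 0,"ry": 0,"rz": 0}
    - {"tx": 1.0,"ty": 0.16,"tz": 0.22,"rx": 0,"ry": 0,"rz": 0}
  hand: 0

```text
time: 19.22
tool_pos: [0.6885, -0.0366, 0.1499]
orientation: [-180.0, -0.1, 6.6]
wrist_force: [-1.6, -0.7, -0.5]
gripper_width: 0.0003
grip_force: 0.0
```

carry_out:
  commands:
    - {"tx": 0,"ty": 0,"tz": 0,"rx": 0,"ry": 0,"rz": 0}
    - {"tx": 0,"ty": 0,"tz": 0,"rx": 0,"ry": 0,"rz": 0}
    - {"tx": 0,"ty": 0,"tz": 0,"rx": 0,"ry": 0,"rz": 0}
    - {"tx": 0,"ty": 0,"tz": 0,"rx": 0,"ry": 0,"rz": 0}

```text
time: 19.55
tool_pos: [0.6844, -0.0353, 0.153]
orientation: [180.0, -0.1, 6.7]
wrist_force: [0.7, -0.5, -0.1]
gripper_width: -0.0004
grip_force: 0.0
```

```bash
python3 - <<'E'
from h import *
p,_,s=tool(); print(p,s["orientation"],s["gripper_width"],s["wrist_force"],rk(p))
go((*wd(80,-70),.085),6.66)
E
```

```text
[ 0.6844 -0.0353  0.153 ] [179.9798  -0.0571   6.6715] -0.00035873374426258014 [ 0.6562 -0.4815 -0.1295] [ 77.1864 -69.0535]
share t [0.0183 0.0062 0.4531] r [ 0.0001 -0.0003  0.0001] rows: lin 1.6 rot 0.0
```

carry_out:
  commands:
    - {"tx": 0.018,"ty": 0.006,"tz": 0.1,"rx": 0,"ry": 0,"rz": 0}
    - {"tx": 0.018,"ty": 0.006,"tz": 0.2,"rx": 0,"ry": 0,"rz": 0}
    - {"tx": 0.018,"ty": 0.006,"tz": 0.3,"rx": 0,"ry": 0,"rz": 0}
    - {"tx": 0.018,"ty": 0.006,"tz": 0.4,"rx": 0,"ry": 0,"rz": 0}
    - {"tx": 0.018,"ty": 0.006,"tz": 0.45,"rx": 0,"ry": 0,"rz": 0}

```text
time: 19.97
tool_pos: [0.6876, -0.036, 0.0836]
orientation: [180.0, -0.1, 6.7]
wrist_force: [1.7, -0.1, 7.4]
gripper_width: 0.0001
grip_force: 3.3
```

carry_out:
  commands:
    - {"tx": 0,"ty": 0,"tz": 0.015,"rx": 0,"ry": 0,"rz": 0}
    - {"tx": 0,"ty": 0,"tz": 0.03,"rx": 0,"ry": 0,"rz": 0}
    - {"tx": 0,"ty": 0,"tz": 0.03,"rx": 0,"ry": 0,"rz": 0}

```text
time: 20.22
tool_pos: [0.687, -0.0359, 0.0796]
orientation: [-180.0, 0.0, 6.7]
wrist_force: [0.2, 0.1, 0.4]
gripper_width: -0.0002
grip_force: 0.0
```

carry_out:
  commands:
    - {"tx": 0,"ty": 0,"tz": 0.01,"rx": 0,"ry": 0,"rz": 0}
    - {"tx": 0,"ty": 0,"tz": 0.02,"rx": 0,"ry": 0,"rz": 0}
    - {"tx": 0,"ty": 0,"tz": 0.02,"rx": 0,"ry": 0,"rz": 0}

```text
time: 20.47
tool_pos: [0.6875, -0.0358, 0.0782]
orientation: [180.0, -0.0, 6.7]
wrist_force: [-4.0, -0.2, 8.1]
gripper_width: 0.0001
grip_force: 4.0
```

carry_out:
  commands:
    - {"tx": 0,"ty": 0,"tz": 0.01,"rx": 0,"ry": 0,"rz": 0}
    - {"tx": 0,"ty": 0,"tz": 0.01,"rx": 0,"ry": 0,"rz": 0}
    - {"tx": 0,"ty": 0,"tz": 0.01,"rx": 0,"ry": 0,"rz": 0}

```text
time: 20.72
tool_pos: [0.6876, -0.0358, 0.078]
orientation: [180.0, -0.1, 6.7]
wrist_force: [-8.6, -0.3, 18.3]
gripper_width: -0.0005
grip_force: 8.8
```

carry_out:
  commands:
    - {"tx": 0,"ty": 0,"tz": -0.15,"rx": 0,"ry": 0,"rz": 0}
    - {"tx": 0,"ty": 0,"tz": -0.35,"rx": 0,"ry": 0,"rz": 0}
    - {"tx": 0,"ty": 0,"tz": -0.5,"rx": 0,"ry": 0,"rz": 0}
    - {"tx": 0,"ty": 0,"tz": -0.5,"rx": 0,"ry": 0,"rz": 0}
    - {"tx": 0,"ty": 0,"tz": -0.5,"rx": 0,"ry": 0,"rz": 0}

```text
time: 21.13
tool_pos: [0.6883, -0.0357, 0.1522]
orientation: [180.0, -0.2, 6.7]
wrist_force: [0.7, -0.4, -0.7]
gripper_width: 0.0001
grip_force: 0.0
```

```bash
python3 - <<'E'
from h import *
p,_,s=tool(); print(p,s["orientation"],s["wrist_force"],rk(p))
f=frame("wrist","w14"); t=frame("top","t14")
go((*wd(80,70),.15),6.66)
E
```

```text
[ 0.6883 -0.0357  0.1522] [179.9668  -0.1824   6.6754] [ 0.6725 -0.3551 -0.6696] [ 81.0469 -69.8434]
share t [ 0.0028 -0.9328 -0.003 ] r [0.     0.0003 0.0001] rows: lin 3.4 rot 0.0
```

carry_out:
  commands:
    - {"tx": 0,"ty": -0.23,"tz": 0,"rx": 0,"ry": 0,"rz": 0}
    - {"tx": 0,"ty": -0.46,"tz": 0,"rx": 0,"ry": 0,"rz": 0}
    - {"tx": 0,"ty": -0.7,"tz": 0,"rx": 0,"ry": 0,"rz": 0}
    - {"tx": 0,"ty": -0.88,"tz": 0,"rx": 0,"ry": 0,"rz": 0}
    - {"tx": 0,"ty": -0.93,"tz": 0,"rx": 0,"ry": 0,"rz": 0}

```text
time: 21.65
tool_pos: [0.6689, 0.1096, 0.1491]
orientation: [-179.8, 0.1, 7.1]
wrist_force: [0.0, 1.0, -0.2]
gripper_width: 0.0002
grip_force: 0.0
```

carry_out:
  commands:
    - {"tx": 0,"ty": 0,"tz": 0,"rx": 0,"ry": 0,"rz": 0}
    - {"tx": 0,"ty": 0,"tz": 0,"rx": 0,"ry": 0,"rz": 0}
    - {"tx": 0,"ty": 0,"tz": 0,"rx": 0,"ry": 0,"rz": 0}
    - {"tx": 0,"ty": 0,"tz": 0,"rx": 0,"ry": 0,"rz": 0}

```text
time: 21.98
tool_pos: [0.6714, 0.1002, 0.1498]
orientation: [179.9, 0.0, 6.5]
wrist_force: [-0.3, 0.1, -0.3]
gripper_width: -0.0002
grip_force: 0.0
```

```bash
python3 - <<'E'
from h import *
p,_,s=tool(); print(p,s["orientation"],s["wrist_force"],rk(p))
go((*wd(80,70),.085),6.66)
E
```

```text
[0.6714 0.1002 0.1498] [179.9443   0.041    6.5148] [-0.2923  0.1281 -0.2794] [80.0633 67.1028]
share t [-0.0002 -0.0197  0.4319] r [ 0.0003  0.0002 -0.0008] rows: lin 1.6 rot 0.0
```

carry_out:
  commands:
    - {"tx": 0,"ty": -0.012,"tz": 0.1,"rx": 0,"ry": 0,"rz": 0}
    - {"tx": 0,"ty": -0.012,"tz": 0.2,"rx": 0,"ry": 0,"rz": 0}
    - {"tx": 0,"ty": -0.012,"tz": 0.3,"rx": 0,"ry": 0,"rz": 0}
    - {"tx": 0,"ty": -0.012,"tz": 0.4,"rx": 0,"ry": 0,"rz": 0}
    - {"tx": 0,"ty": -0.012,"tz": 0.44,"rx": 0,"ry": 0,"rz": 0}

```text
time: 22.4
tool_pos: [0.6714, 0.103, 0.0829]
orientation: [180.0, -0.0, 6.6]
wrist_force: [2.8, -1.4, 5.9]
gripper_width: -0.0003
grip_force: 2.9
```

carry_out:
  commands:
    - {"tx": 0,"ty": 0,"tz": 0.015,"rx": 0,"ry": 0,"rz": 0}
    - {"tx": 0,"ty": 0,"tz": 0.03,"rx": 0,"ry": 0,"rz": 0}
    - {"tx": 0,"ty": 0,"tz": 0.03,"rx": 0,"ry": 0,"rz": 0}

```text
time: 22.65
tool_pos: [0.6707, 0.1041, 0.0796]
orientation: [180.0, 0.0, 6.7]
wrist_force: [-0.2, -0.4, -0.2]
gripper_width: -0.0001
grip_force: 0.0
```

carry_out:
  commands:
    - {"tx": 0,"ty": 0,"tz": 0.01,"rx": 0,"ry": 0,"rz": 0}
    - {"tx": 0,"ty": 0,"tz": 0.02,"rx": 0,"ry": 0,"rz": 0}
    - {"tx": 0,"ty": 0,"tz": 0.02,"rx": 0,"ry": 0,"rz": 0}

```text
time: 22.9
tool_pos: [0.6711, 0.1047, 0.0782]
orientation: [180.0, -0.0, 6.7]
wrist_force: [-2.7, -2.1, 8.4]
gripper_width: 0.0
grip_force: 4.1
```

carry_out:
  commands:
    - {"tx": 0,"ty": 0,"tz": 0.01,"rx": 0,"ry": 0,"rz": 0}
    - {"tx": 0,"ty": 0,"tz": 0.01,"rx": 0,"ry": 0,"rz": 0}
    - {"tx": 0,"ty": 0,"tz": 0.01,"rx": 0,"ry": 0,"rz": 0}

```text
time: 23.15
tool_pos: [0.6711, 0.1047, 0.078]
orientation: [180.0, -0.1, 6.7]
wrist_force: [-8.7, -1.9, 18.8]
gripper_width: -0.0001
grip_force: 9.0
```

carry_out:
  commands:
    - {"tx": 0,"ty": 0,"tz": -0.25,"rx": 0,"ry": 0,"rz": 0}
    - {"tx": 0,"ty": 0,"tz": -0.5,"rx": 0,"ry": 0,"rz": 0}
    - {"tx": -0.2,"ty": -0.1,"tz": -0.7,"rx": 0,"ry": 0,"rz": 0}
    - {"tx": -0.4,"ty": -0.25,"tz": -0.85,"rx": 0,"ry": 0,"rz": 0}
    - {"tx": -0.6,"ty": -0.4,"tz": -0.95,"rx": 0,"ry": 0,"rz": 0}

```text
time: 23.57
tool_pos: [0.5776, 0.152, 0.2187]
orientation: [-180.0, -0.2, 6.6]
wrist_force: [0.5, 0.8, 0.6]
gripper_width: 0.0002
grip_force: 0.0
```

carry_out:
  commands:
    - {"tx": -0.2,"ty": -0.1,"tz": 0,"rx": 0,"ry": 0,"rz": 0}
    - {"tx": -0.3,"ty": -0.3,"tz": 0,"rx": 0,"ry": 0,"rz": 0}
    - {"tx": -0.3,"ty": -0.4,"tz": 0,"rx": 0,"ry": 0,"rz": 0}
    - {"tx": -0.3,"ty": -0.4,"tz": 0,"rx": 0,"ry": 0,"rz": 0}
  hand: 50

```text
time: 23.9
tool_pos: [0.524, 0.2106, 0.2174]
orientation: [-179.9, -0.1, 7.0]
wrist_force: [-0.2, -0.6, -0.4]
gripper_width: 0.0482
grip_force: 0.0
```

carry_out:
  commands:
    - {"tx": 0,"ty": 0,"tz": 0,"rx": 0,"ry": 0,"rz": 0}
    - {"tx": 0,"ty": 0,"tz": 0,"rx": 0,"ry": 0,"rz": 0}
    - {"tx": 0,"ty": 0,"tz": 0,"rx": 0,"ry": 0,"rz": 0}
    - {"tx": 0,"ty": 0,"tz": 0,"rx": 0,"ry": 0,"rz": 0}

```text
time: 24.23
tool_pos: [0.5266, 0.205, 0.216]
orientation: [180.0, 0.0, 6.6]
wrist_force: [-0.2, -0.4, 0.5]
gripper_width: 0.0497
grip_force: 0.0
```

```bash
python3 - <<'E'
from h import *
p,_,s=tool(); print(p,s["orientation"],s["wrist_force"],rk(p))
f=frame("wrist","w15")
h=cv2.cvtColor(f["pixels"],cv2.COLOR_BGR2HSV)
y=blobs(f["pixels"],(18,150,100),(28,255,255),800)[1]; print("yellow",y)
for b in y[:2]:
    x0,y0,w,hh=b[2]; m=(h[y0:y0+hh,x0:x0+w,2]<70).astype(np.uint8)
    n,_,st,ce=cv2.connectedComponentsWithStats(m)
    for i in range(1,n):
        if st[i,4]>60: uv=ce[i]+[x0,y0]; print("dark",st[i],uv,rk(plane(f,uv,.078)[0]))
print("red",blobs(f["pixels"],(0,170,60),(8,255,255),60)[1])
for u in [(80,70),(80,-70)]: pass
E
```

```text
[0.5266 0.205  0.216 ] [179.9932   0.0277   6.5716] [-0.2429 -0.4491  0.4853] [-51.6554 187.984 ]
yellow [(18093, [515.1, 65.4], [391, 23, 249, 84])]
red [(1571, [185.8, 126.7], [155, 92, 62, 61]), (1570, [81.7, 249.3], [46, 186, 72, 131]), (722, [207.3, 104.2], [179, 90, 49, 40])]
```

View pics/w15.png

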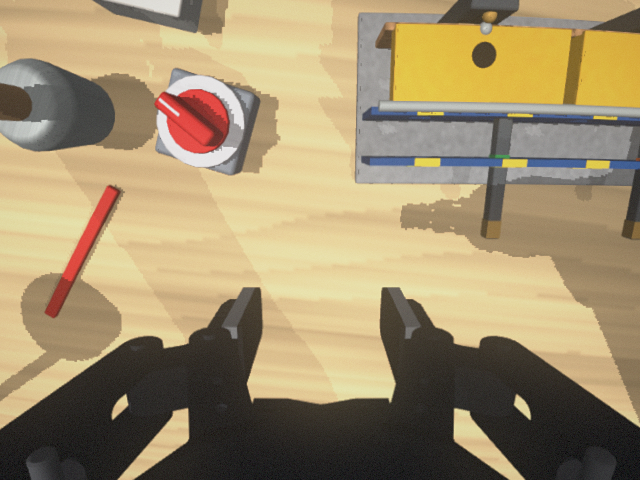

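The view shows guard L shut and level with its dot at (484,55), and guard R flush with it. Knob L is at about (198,122), its white stripe end at (162,100), with the mallet at (45,105) to its left.

```bash
python3 - <<'E'
from h import *
f=frame("wrist"); s=observe(); print(s["joint_pos"])
print(plane(f,(198,122),.06), plane(f,(187,122),.075),"stripe end",plane(f,(160,97),.081),"other",plane(f,(214,145),.081))
t=frame("top"); print("mallet",plane(t,(140,258),.05),plane(t,(118,248),.19))
h=cv2.cvtColor(f["pixels"],cv2.COLOR_BGR2HSV); m=cv2.inRange(h[70:180,150:265],(0,0,190),(179,60,255))
n,_,st,ce=cv2.connectedComponentsWithStats(m); print([(st[i].tolist(),(ce[i]+[150,70]).tolist()) for i in range(1,n) if st[i,4]>15])
go((.593,.305,.216),6.6)
E
```

```text
[   6.6553   13.2454  -37.5133   95.6324    8.3355   73.9744 -115.831 ]
[[0.6008 0.3126 0.06  ]] [[0.5995 0.316  0.075 ]] stripe end [[0.6151 0.3346 0.081 ]] other [[0.5848 0.2929 0.081 ]]
mallet [[0.592  0.4377 0.05  ]] [[0.5945 0.4333 0.19  ]]
[([16, 4, 78, 55, 1178], [209.9779286926995, 92.26740237691001]), ([9, 28, 21, 18, 69], [168.73913043478262, 106.46376811594203]), ([7, 41, 80, 56, 1195], [190.473640167364, 148.24016736401674])]
share t [ 0.5178 -0.6071  0.0007] r [-0.      0.0001  0.0001] rows: lin 2.9 rot 0.0
```

```bash
python3 - <<'E'
from h import *
go((.600,.3137,.20),50)
E
```

```text
share t [ 0.5709 -0.6593  0.1074] r [-0.0001  0.0001 -0.241 ] rows: lin 3.2 rot 6.1
```

carry_out:
  commands:
    - {"tx": 0.14,"ty": -0.16,"tz": 0.02,"rx": 0,"ry": 0,"rz": -0.035}
    - {"tx": 0.28,"ty": -0.33,"tz": 0.05,"rx": 0,"ry": 0,"rz": -0.07}
    - {"tx": 0.42,"ty": -0.5,"tz": 0.08,"rx": 0,"ry": 0,"rz": -0.11}
    - {"tx": 0.52,"ty": -0.61,"tz": 0.107,"rx": 0,"ry": 0,"rz": -0.145}
    - {"tx": 0.57,"ty": -0.66,"tz": 0.107,"rx": 0,"ry": 0,"rz": -0.18}

```text
time: 24.8
tool_pos: [0.5998, 0.3169, 0.1985]
orientation: [-179.9, 0.1, 39.5]
wrist_force: [-1.2, -1.0, -0.5]
gripper_width: 0.0499
grip_force: 0.0
```

carry_out:
  commands:
    - {"tx": 0,"ty": 0,"tz": 0,"rx": 0,"ry": 0,"rz": -0.03}
    - {"tx": 0,"ty": 0,"tz": 0,"rx": 0,"ry": 0,"rz": -0.061}
    - {"tx": 0,"ty": 0,"tz": 0,"rx": 0,"ry": 0,"rz": -0.061}
    - {"tx": 0,"ty": 0,"tz": 0,"rx": 0,"ry": 0,"rz": -0.061}
    - {"tx": 0,"ty": 0,"tz": 0,"rx": 0,"ry": 0,"rz": -0.061}

```text
time: 25.22
tool_pos: [0.5996, 0.3141, 0.2002]
orientation: [-180.0, 0.0, 49.8]
wrist_force: [-0.3, -0.0, 0.0]
gripper_width: 0.0499
grip_force: 0.0
```

```bash
cat >> h.py <<'E'
def knob(f,uv0,r=70):
    """knob bar by white stripe and red shape; dial ring centre; printed on planes"""
    u,v=map(int,uv0); x0,y0=max(0,u-r),max(0,v-r); h=cv2.cvtColor(f["pixels"],cv2.COLOR_BGR2HSV)[y0:v+r,x0:u+r]
    red=cv2.inRange(h,(0,130,50),(10,255,255))|cv2.inRange(h,(170,130,50),(179,255,255)); 
    wh=cv2.inRange(h,(0,0,170),(179,70,255))
    ys,xs=np.nonzero(red); print("red n",len(xs),"centroid",xs.mean()+x0,ys.mean()+y0)
    br=cv2.inRange(h,(0,130,150),(10,255,255)); 
    n,_,st,ce=cv2.connectedComponentsWithStats(wh)
    for i in range(1,n):
        if st[i,4]>25: print("white",st[i].tolist(),(ce[i]+[x0,y0]).round(1))
    return x0,y0,red,wh,h
E
python3 - <<'E'
from h import *
p,_,s=tool(); print(p,s["orientation"],s["joint_pos"])
f=frame("wrist","w16")
rb=blobs(f["pixels"],(0,150,60),(8,255,255),200)[1]; print(rb)
c=min(rb,key=lambda b:np.hypot(b[1][0]-320,b[1][1]-230))[1]
x0,y0,red,wh,h=knob(f,c,80)
print(plane(f,c,.075))
h2=cv2.cvtColor(f["pixels"],cv2.COLOR_BGR2HSV)
cv2.imwrite("pics/c16.png",cv2.resize(f["pixels"][int(c[1])-100:int(c[1])+100,int(c[0])-100:int(c[0])+100],None,fx=3,fy=3))
E
```

```text
[0.5996 0.3141 0.2002] [-179.9986    0.007    49.8447] [ -0.8886  29.392  -43.7785  80.2185  20.2816  78.4011 -85.1544]
[(2724, [320.5, 226.8], [291, 195, 60, 69]), (2150, [117.0, 204.1], [34, 180, 164, 50])]
red n 2915 centroid 320.78970840480275 226.3427101200686
white [135, 8, 25, 42, 351] [387.8 173.6]
white [37, 33, 88, 86, 2569] [317.7 214.8]
white [76, 59, 5, 24, 63] [318.3 216.1]
[[0.6042 0.3195 0.075 ]]
```

```bash
python3 - <<'E'
from h import *
f=frame("wrist"); x0,y0,red,wh,h=knob(f,(320.5,226.8),80)
n,l,st,ce=cv2.connectedComponentsWithStats(wh)
i=[i for i in range(1,n) if 40<st[i,4]<120][0]; ys,xs=np.nonzero(l==i)
c,sz,a=cv2.minAreaRect(np.c_[xs+x0,ys+y0].astype(np.float32)); print(c,sz,a)
b=cv2.boxPoints((c,sz,a)); b=b[np.argsort(b[:,1])]; P=plane(f,[b[:2].mean(0),b[2:].mean(0)],.081); d=P[0]-P[1]
print("stripe ends",P,"dir yaw",np.degrees(np.arctan2(d[1],d[0])))
j=[i for i in range(1,n) if st[i,4]>2000][0]; ys,xs=np.nonzero(l==j)
hull=cv2.convexHull(np.c_[xs+x0,ys+y0].astype(np.float32)); e=cv2.fitEllipse(hull); print("ring ellipse",e, plane(f,e[0],.038))
# housing edges (grey top) yaw
m=cv2.inRange(cv2.cvtColor(f["pixels"],cv2.COLOR_BGR2HSV),(90,5,40),(125,80,150)); 
E
```

```text
red n 2917 centroid 320.79225231402125 226.3496743229345
white [134, 8, 26, 42, 342] [387.7 173.6]
white [37, 33, 88, 86, 2568] [317.6 214.9]
white [76, 59, 5, 24, 62] [318.4 216.2]
(318.43902587890625, 216.45120239257812) (23.301055908203125, 2.5399253368377686) 83.6598129272461
stripe ends [[0.6138 0.3347 0.081 ]
 [0.604  0.3202 0.081 ]] dir yaw 56.0209974861346
ring ellipse ((320.2547302246094, 221.92379760742188), (86.0629653930664, 88.03060150146484), 85.81147003173828) [[0.6015 0.3168 0.038 ]]
```

```bash
python3 - <<'E'
import cv2,numpy as np
from h import *
a=cv2.imread("pics/w16.png")[130:330,220:420]
b=frame("top")["pixels"][235:290,395:450]
img=np.hstack([cv2.resize(a,(480,480)),cv2.resize(b,(320,480))]); cv2.imwrite("pics/kk.png",img)
E
```

```text
(no output)
```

View pics/kk.png

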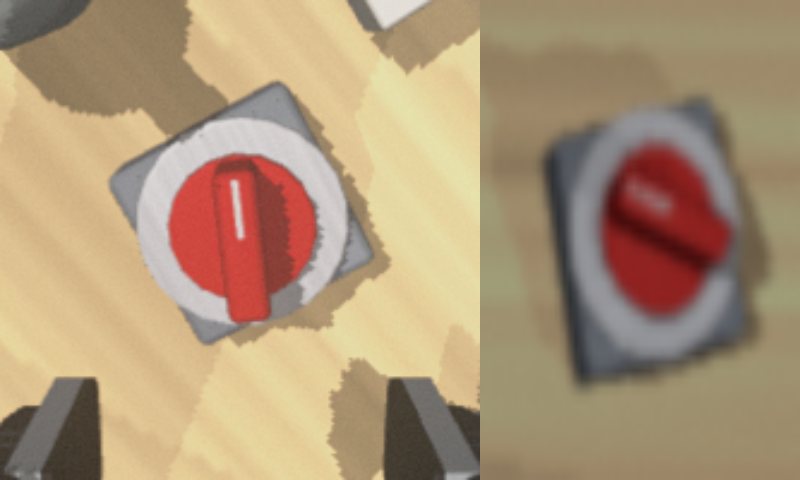

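The left half shows knob L's bar with its stripe along the upper part and the housing turned about −8°. The right half shows knob R's stripe at upper left. Knob L needs about +116° of yaw, from 56° to 172°.

```bash
python3 - <<'E'
from h import *
go((.6015,.3167,.060),56)
E
```

```text
share t [ 0.0208 -0.0008  0.9362] r [ 0.0001 -0.     -0.0336] rows: lin 3.4 rot 0.8
```

carry_out:
  commands:
    - {"tx": 0.02,"ty": 0,"tz": 0.2,"rx": 0,"ry": 0,"rz": -0.034}
    - {"tx": 0.02,"ty": 0,"tz": 0.42,"rx": 0,"ry": 0,"rz": -0.034}
    - {"tx": 0.02,"ty": 0,"tz": 0.65,"rx": 0,"ry": 0,"rz": -0.034}
    - {"tx": 0.02,"ty": 0,"tz": 0.82,"rx": 0,"ry": 0,"rz": -0.034}
    - {"tx": 0.02,"ty": 0,"tz": 0.92,"rx": 0,"ry": 0,"rz": -0.034}

```text
time: 25.78
tool_pos: [0.6001, 0.3156, 0.0589]
orientation: [-179.9, 0.2, 56.1]
wrist_force: [-0.2, 0.6, -0.9]
gripper_width: 0.0499
grip_force: 0.0
```

carry_out:
  commands:
    - {"tx": 0,"ty": 0,"tz": 0.016,"rx": 0,"ry": 0,"rz": 0}
    - {"tx": 0,"ty": 0,"tz": 0.016,"rx": 0,"ry": 0,"rz": 0}
    - {"tx": 0,"ty": 0,"tz": 0.016,"rx": 0,"ry": 0,"rz": 0}
    - {"tx": 0,"ty": 0,"tz": 0.016,"rx": 0,"ry": 0,"rz": 0}

```text
time: 26.12
tool_pos: [0.6024, 0.3176, 0.0621]
orientation: [179.9, -0.2, 56.2]
wrist_force: [0.3, 0.1, 0.4]
gripper_width: 0.0504
grip_force: 0.0
```

carry_out:
  commands:
    - {"tx": 0,"ty": 0,"tz": 0,"rx": 0,"ry": 0,"rz": 0}
    - {"tx": 0,"ty": 0,"tz": 0,"rx": 0,"ry": 0,"rz": 0}
    - {"tx": 0,"ty": 0,"tz": 0,"rx": 0,"ry": 0,"rz": 0}
    - {"tx": 0,"ty": 0,"tz": 0,"rx": 0,"ry": 0,"rz": 0}
    - {"tx": 0,"ty": 0,"tz": 0,"rx": 0,"ry": 0,"rz": 0}
  hand: 5
  newtons: 60

```text
time: 26.53
tool_pos: [0.6017, 0.317, 0.0608]
orientation: [180.0, -0.0, 56.2]
wrist_force: [-1.4, -0.8, 6.6]
gripper_width: 0.0128
grip_force: 59.5
```

carry_out:
  commands:
    - {"tx": 0,"ty": 0,"tz": 0,"rx": 0,"ry": 0,"rz": 0}
    - {"tx": 0,"ty": 0,"tz": 0,"rx": 0,"ry": 0,"rz": 0}
    - {"tx": 0,"ty": 0,"tz": 0,"rx": 0,"ry": 0,"rz": 0}

```text
time: 26.78
tool_pos: [0.6017, 0.317, 0.0608]
orientation: [180.0, -0.0, 56.2]
wrist_force: [-1.6, -0.9, 5.9]
gripper_width: 0.0128
grip_force: 59.5
```

```bash
cat >> h.py <<'E'
def st():
    p,_,s=tool(); print(p,s["orientation"],"F",s["wrist_force"],"T",s["wrist_torque"],"w",round(s["gripper_width"],4),round(s["grip_force"],1),"q",s["joint_pos"])
E
python3 -c "
from h import *
st()"
```

```text
[0.6017 0.317  0.0608] [179.9658  -0.0458  56.1725] F [-1.5843 -0.9212  5.8677] T [-0.266   0.3159  0.0439] w 0.0128 59.5 q [ -1.7836  36.5066 -42.0397  87.8183  25.9423  65.6881 -82.8458]
```

carry_out:
  commands:
    - {"tx": 0,"ty": 0,"tz": -0.008,"rx": 0,"ry": 0,"rz": -0.02}
    - {"tx": 0,"ty": 0,"tz": -0.008,"rx": 0,"ry": 0,"rz": -0.06}
    - {"tx": 0,"ty": 0,"tz": -0.008,"rx": 0,"ry": 0,"rz": -0.095}
    - {"tx": 0,"ty": 0,"tz": -0.008,"rx": 0,"ry": 0,"rz": -0.13}
    - {"tx": 0,"ty": 0,"tz": -0.008,"rx": 0,"ry": 0,"rz": -0.16}

```text
time: 27.2
tool_pos: [0.6014, 0.3171, 0.0609]
orientation: [-180.0, -0.0, 85.3]
wrist_force: [-0.1, 2.0, -2.2]
gripper_width: 0.0124
grip_force: 60.1
```

carry_out:
  commands:
    - {"tx": 0,"ty": 0,"tz": 0,"rx": 0,"ry": 0,"rz": -0.03}
    - {"tx": 0,"ty": 0,"tz": 0,"rx": 0,"ry": 0,"rz": -0.06}
    - {"tx": 0,"ty": 0,"tz": 0,"rx": 0,"ry": 0,"rz": -0.09}
    - {"tx": 0,"ty": 0,"tz": 0,"rx": 0,"ry": 0,"rz": -0.12}
    - {"tx": 0,"ty": 0,"tz": 0,"rx": 0,"ry": 0,"rz": -0.12}

```text
time: 27.62
tool_pos: [0.6011, 0.317, 0.0609]
orientation: [-180.0, -0.0, 106.8]
wrist_force: [-0.4, 1.1, -0.8]
gripper_width: 0.013
grip_force: 60.4
```

```bash
python3 -c "
from h import *
st()"
```

```text
[0.6011 0.317  0.0609] [-179.9744   -0.0427  106.8361] F [-0.4463  1.0598 -0.8355] T [0.238  0.0761 0.064 ] w 0.013 60.4 q [  4.1474  40.3268 -51.8596  87.5056  33.1051  68.519  -36.6025]
```

carry_out:
  commands:
    - {"tx": 0,"ty": 0,"tz": 0,"rx": 0,"ry": 0,"rz": -0.03}
    - {"tx": 0,"ty": 0,"tz": 0,"rx": 0,"ry": 0,"rz": -0.06}
    - {"tx": 0,"ty": 0,"tz": 0,"rx": 0,"ry": 0,"rz": -0.09}
    - {"tx": 0,"ty": 0,"tz": 0,"rx": 0,"ry": 0,"rz": -0.12}
    - {"tx": 0,"ty": 0,"tz": 0,"rx": 0,"ry": 0,"rz": -0.15}

```text
time: 28.03
tool_pos: [0.6009, 0.3169, 0.0609]
orientation: [-180.0, -0.0, 133.7]
wrist_force: [-2.2, 0.5, -0.4]
gripper_width: 0.0129
grip_force: 60.3
```

carry_out:
  commands:
    - {"tx": 0,"ty": 0,"tz": 0,"rx": 0,"ry": 0,"rz": -0.03}
    - {"tx": 0,"ty": 0,"tz": 0,"rx": 0,"ry": 0,"rz": -0.06}
    - {"tx": 0,"ty": 0,"tz": 0,"rx": 0,"ry": 0,"rz": -0.09}
    - {"tx": 0,"ty": 0,"tz": 0,"rx": 0,"ry": 0,"rz": -0.12}
    - {"tx": 0,"ty": 0,"tz": 0,"rx": 0,"ry": 0,"rz": -0.14}

```text
time: 28.45
tool_pos: [0.6007, 0.3167, 0.0609]
orientation: [-179.9, -0.1, 158.9]
wrist_force: [-3.3, -1.1, 0.4]
gripper_width: 0.0124
grip_force: 60.6
```

carry_out:
  commands:
    - {"tx": 0,"ty": 0,"tz": 0,"rx": 0,"ry": 0,"rz": -0.01}
    - {"tx": 0,"ty": 0,"tz": 0,"rx": 0,"ry": 0,"rz": -0.02}
    - {"tx": 0,"ty": 0,"tz": 0,"rx": 0,"ry": 0,"rz": -0.03}
    - {"tx": 0,"ty": 0,"tz": 0,"rx": 0,"ry": 0,"rz": -0.03}

```text
time: 28.78
tool_pos: [0.6007, 0.3166, 0.0609]
orientation: [-179.9, -0.1, 164.1]
wrist_force: [-3.5, -1.4, 1.1]
gripper_width: 0.013
grip_force: 60.7
```

```bash
python3 -c "
from h import *
st()"
```

```text
[0.6007 0.3166 0.0609] [-179.9455   -0.0628  164.1038] F [-3.5349 -1.4291  1.1392] T [-0.2192  0.8096  0.0898] w 0.013 60.7 q [  9.5614  45.6963 -62.2628  87.2559  41.5452  72.6567  15.7783]
```

carry_out:
  commands:
    - {"tx": 0,"ty": 0,"tz": 0,"rx": 0,"ry": 0,"rz": -0.01}
    - {"tx": 0,"ty": 0,"tz": 0,"rx": 0,"ry": 0,"rz": -0.02}
    - {"tx": 0,"ty": 0,"tz": 0,"rx": 0,"ry": 0,"rz": -0.03}
    - {"tx": 0,"ty": 0,"tz": 0,"rx": 0,"ry": 0,"rz": -0.03}
    - {"tx": 0,"ty": 0,"tz": 0,"rx": 0,"ry": 0,"rz": -0.03}

```text
time: 29.2
tool_pos: [0.6007, 0.3166, 0.0609]
orientation: [-180.0, -0.1, 169.3]
wrist_force: [-4.9, -1.3, 2.3]
gripper_width: 0.0127
grip_force: 61.1
```

```bash
python3 -c "
from h import *
st()"
```

```text
[0.6007 0.3166 0.0609] [-179.9563   -0.0792  169.3452] F [-4.9183 -1.3229  2.2873] T [-0.2665  1.1566 -0.6782] w 0.0127 61.1 q [  9.9918  46.2401 -63.1684  87.2327  42.3075  73.0775  20.6096]
```

carry_out:
  commands:
    - {"tx": 0,"ty": 0,"tz": 0,"rx": 0,"ry": 0,"rz": -0.01}
    - {"tx": 0,"ty": 0,"tz": 0,"rx": 0,"ry": 0,"rz": -0.02}
    - {"tx": 0,"ty": 0,"tz": 0,"rx": 0,"ry": 0,"rz": -0.02}
    - {"tx": 0,"ty": 0,"tz": 0,"rx": 0,"ry": 0,"rz": -0.02}

```text
time: 29.53
tool_pos: [0.6007, 0.3165, 0.061]
orientation: [-180.0, -0.1, 172.8]
wrist_force: [-5.7, -0.6, 1.7]
gripper_width: 0.0126
grip_force: 81.2
```

```bash
python3 -c "
from h import *
st()"
```

```text
[0.6007 0.3165 0.061 ] [-179.9798   -0.1094  172.8283] F [-5.7086 -0.5799  1.7062] T [-0.2197  1.2897 -1.9997] w 0.0126 81.2 q [ 10.2784  46.6094 -63.7702  87.2034  42.7904  73.3678  23.8431]
```

The torque rises steeply from about 168°, which means the zero stop. I'll relax most of the twist, release, raise and verify.

carry_out:
  commands:
    - {"tx": 0,"ty": 0,"tz": 0,"rx": 0,"ry": 0,"rz": 0.01}
    - {"tx": 0,"ty": 0,"tz": 0,"rx": 0,"ry": 0,"rz": 0.018}
    - {"tx": 0,"ty": 0,"tz": 0,"rx": 0,"ry": 0,"rz": 0.018}

```text
time: 29.78
tool_pos: [0.6007, 0.3165, 0.0609]
orientation: [-180.0, -0.1, 169.6]
wrist_force: [-5.3, -1.3, 2.1]
gripper_width: 0.0127
grip_force: 61.5
```

carry_out:
  commands:
    - {"tx": 0,"ty": 0,"tz": 0,"rx": 0,"ry": 0,"rz": 0}
    - {"tx": 0,"ty": 0,"tz": 0,"rx": 0,"ry": 0,"rz": 0}
    - {"tx": 0,"ty": 0,"tz": 0,"rx": 0,"ry": 0,"rz": 0}
    - {"tx": 0,"ty": 0,"tz": 0,"rx": 0,"ry": 0,"rz": 0}
    - {"tx": 0,"ty": 0,"tz": 0,"rx": 0,"ry": 0,"rz": 0}
  hand: 45

```text
time: 30.2
tool_pos: [0.6017, 0.3168, 0.0612]
orientation: [180.0, 0.0, 169.9]
wrist_force: [0.3, -0.4, 0.4]
gripper_width: 0.0449
grip_force: 0.0
```

carry_out:
  commands:
    - {"tx": 0,"ty": 0,"tz": -0.2,"rx": 0,"ry": 0,"rz": 0}
    - {"tx": 0,"ty": 0,"tz": -0.45,"rx": 0,"ry": 0,"rz": 0}
    - {"tx": 0,"ty": 0,"tz": -0.7,"rx": 0,"ry": 0,"rz": 0}
    - {"tx": 0,"ty": 0,"tz": -0.9,"rx": 0,"ry": 0,"rz": 0}
    - {"tx": 0,"ty": 0,"tz": -0.95,"rx": 0,"ry": 0,"rz": 0}

```text
time: 30.62
tool_pos: [0.6024, 0.3186, 0.2095]
orientation: [179.7, 0.3, 169.9]
wrist_force: [0.5, 1.5, 0.5]
gripper_width: 0.045
grip_force: 0.0
```

carry_out:
  commands:
    - {"tx": 0,"ty": 0,"tz": 0,"rx": 0,"ry": 0,"rz": 0}
    - {"tx": 0,"ty": 0,"tz": 0,"rx": 0,"ry": 0,"rz": 0}
    - {"tx": 0,"ty": 0,"tz": 0,"rx": 0,"ry": 0,"rz": 0}
    - {"tx": 0,"ty": 0,"tz": 0,"rx": 0,"ry": 0,"rz": 0}

```text
time: 30.95
tool_pos: [0.601, 0.3161, 0.2016]
orientation: [-179.9, -0.1, 169.9]
wrist_force: [0.2, 0.1, 0.7]
gripper_width: 0.0453
grip_force: 0.0
```

```bash
cat >> h.py <<'E'
def knobmeas(f,c=(320.5,226.8),r=80):
    x0,y0,red,wh,h=knob(f,c,r)
    n,l,st_,ce=cv2.connectedComponentsWithStats(wh)
    K=[i for i in range(1,n) if st_[i,4]>1500]; hull=None
    ys,xs=np.nonzero(np.isin(l,K)); e=cv2.fitEllipse(cv2.convexHull(np.c_[xs+x0,ys+y0].astype(np.float32))); A=plane(f,e[0],.038)[0]; print("axis from ring",e,A)
    for i in range(1,n):
        if 25<st_[i,4]<200:
            ys,xs=np.nonzero(l==i); q=np.c_[xs+x0,ys+y0].astype(np.float32); c_,s_,a_=cv2.minAreaRect(q)
            if max(s_)<3*min(s_): continue
            b=cv2.boxPoints((c_,s_,a_)); o=b[np.argsort([np.hypot(*(k-b[0])) for k in b])]
            P=plane(f,[(o[0]+o[1])/2,(o[2]+o[3])/2],.081)[:,:2]; P=P[np.argsort([-np.hypot(*(k-A[:2])) for k in P])]; d=P[0]-P[1]
            print("stripe",c_,s_,P,"yaw",np.degrees(np.arctan2(d[1],d[0])),"mid-axis yaw",np.degrees(np.arctan2(*(P.mean(0)-A[:2])[::-1])))
    nr,lr,sr,cr=cv2.connectedComponentsWithStats(red)
    for i in range(1,nr):
        if sr[i,4]>8:
            g=cr[i]+[x0,y0]; P=plane(f,g,.038)[0]; d=P-A; print("red",sr[i].tolist(),g.round(1),P[:2],"yaw",np.degrees(np.arctan2(d[1],d[0])).round(1),"r",np.hypot(*d[:2]).round(4))
E
python3 - <<'E'
from h import *
st(); f=frame("wrist","w17"); knobmeas(f,(320,222))
E
```

```text
[0.601  0.3161 0.2016] [-179.9014   -0.1048  169.9318] F [0.1921 0.0659 0.7263] T [ 0.0052  0.0008 -0.0252] w 0.0453 0.0 q [ 11.1508  39.7216 -67.8774  78.9808  36.4153  85.0157  25.1724]
red n 2866 centroid 321.37334263782276 229.73168178646196
white [38, 41, 87, 85, 2558] [327.3 215.8]
white [81, 67, 3, 24, 60] [321.8 219.3]
white [150, 97, 10, 9, 64] [394.9 242.6]
white [57, 117, 18, 9, 80] [306.3 262.8]
axis from ring ((323.97998046875, 223.33847045898438), (85.50816345214844, 94.76902770996094), 54.02677536010742) [0.6003 0.319  0.038 ]
stripe (322.0, 220.5) (23.0, 2.0) [[0.5806 0.3207]
 [0.5978 0.3177]] yaw 169.96973832061792 mid-axis yaw 178.95629311429704
red [52, 56, 60, 70, 2866] [321.4 229.7] [0.6055 0.3158] yaw -31.8 r 0.0061
```

Knob L's stripe now points at yaw 170°, which matches the housing direction of about 169°, so it is at zero. Next is the traverse to knob R.

carry_out:
  commands:
    - {"tx": -0.03,"ty": -0.16,"tz": -0.03,"rx": 0,"ry": 0,"rz": 0.038}
    - {"tx": -0.06,"ty": -0.32,"tz": -0.06,"rx": 0,"ry": 0,"rz": 0.076}
    - {"tx": -0.085,"ty": -0.48,"tz": -0.1,"rx": 0,"ry": 0,"rz": 0.114}
    - {"tx": -0.11,"ty": -0.64,"tz": -0.1,"rx": 0,"ry": 0,"rz": 0.152}
    - {"tx": -0.14,"ty": -0.8,"tz": -0.1,"rx": 0,"ry": 0,"rz": 0.19}

```text
time: 31.42
tool_pos: [0.6007, 0.1938, 0.2179]
orientation: [-180.0, -0.0, 135.4]
wrist_force: [-0.2, -0.3, 0.3]
gripper_width: 0.045
grip_force: 0.0
```

carry_out:
  commands:
    - {"tx": -0.11,"ty": -0.12,"tz": 0,"rx": 0,"ry": 0,"rz": 0.038}
    - {"tx": -0.23,"ty": -0.23,"tz": 0,"rx": 0,"ry": 0,"rz": 0.076}
    - {"tx": -0.34,"ty": -0.35,"tz": 0,"rx": 0,"ry": 0,"rz": 0.114}
    - {"tx": -0.45,"ty": -0.47,"tz": 0,"rx": 0,"ry": 0,"rz": 0.152}
    - {"tx": -0.57,"ty": -0.58,"tz": 0,"rx": 0,"ry": 0,"rz": 0.19}

```text
time: 31.83
tool_pos: [0.6009, 0.0716, 0.2177]
orientation: [-179.9, -0.0, 101.2]
wrist_force: [0.3, -0.9, -0.3]
gripper_width: 0.0449
grip_force: 0.0
```

carry_out:
  commands:
    - {"tx": -0.16,"ty": -0.03,"tz": 0,"rx": 0,"ry": 0,"rz": 0.038}
    - {"tx": -0.32,"ty": -0.06,"tz": 0,"rx": 0,"ry": 0,"rz": 0.076}
    - {"tx": -0.48,"ty": -0.1,"tz": 0,"rx": 0,"ry": 0,"rz": 0.114}
    - {"tx": -0.64,"ty": -0.13,"tz": 0,"rx": 0,"ry": 0,"rz": 0.152}
    - {"tx": -0.8,"ty": -0.16,"tz": 0,"rx": 0,"ry": 0,"rz": 0.19}

```text
time: 32.25
tool_pos: [0.6015, -0.0508, 0.2177]
orientation: [-179.9, 0.0, 67.0]
wrist_force: [0.7, -0.3, 0.9]
gripper_width: 0.0451
grip_force: 0.0
```

carry_out:
  commands:
    - {"tx": 0,"ty": 0,"tz": 0,"rx": 0,"ry": 0,"rz": 0}
    - {"tx": 0,"ty": 0,"tz": 0,"rx": 0,"ry": 0,"rz": 0}
    - {"tx": 0,"ty": 0,"tz": 0,"rx": 0,"ry": 0,"rz": 0}

```text
time: 32.5
tool_pos: [0.6018, -0.0488, 0.2179]
orientation: [-179.9, -0.0, 67.4]
wrist_force: [-0.1, 0.1, -0.6]
gripper_width: 0.0448
grip_force: 0.0
```

```bash
python3 - <<'E'
from h import *
st(); go((.597,-.292,.205),65)
E
```

```text
[ 0.6018 -0.0488  0.2179] [-179.9367   -0.0176   67.4329] F [-0.0896  0.0683 -0.6038] T [ 0.0075 -0.0316 -0.01  ] w 0.0448 0.0 q [ 40.8209  21.5882 -51.2802  89.6467  17.0804  77.0738 -34.9238]
share t [-1.5093  0.5928  0.0852] r [-0.0004 -0.0001  0.0135] rows: lin 5.8 rot 0.3
```

carry_out:
  commands:
    - {"tx": -0.19,"ty": 0.07,"tz": 0,"rx": 0,"ry": 0,"rz": 0}
    - {"tx": -0.38,"ty": 0.15,"tz": 0,"rx": 0,"ry": 0,"rz": 0}
    - {"tx": -0.57,"ty": 0.22,"tz": 0,"rx": 0,"ry": 0,"rz": 0}
    - {"tx": -0.76,"ty": 0.3,"tz": 0,"rx": 0,"ry": 0,"rz": 0}

```text
time: 32.83
tool_pos: [0.5997, -0.1714, 0.2184]
orientation: [-180.0, -0.0, 67.6]
wrist_force: [1.1, -0.8, 1.0]
gripper_width: 0.0448
grip_force: 0.0
```

carry_out:
  commands:
    - {"tx": -0.19,"ty": 0.07,"tz": 0.02,"rx": 0,"ry": 0,"rz": 0}
    - {"tx": -0.38,"ty": 0.15,"tz": 0.05,"rx": 0,"ry": 0,"rz": 0}
    - {"tx": -0.57,"ty": 0.22,"tz": 0.085,"rx": 0,"ry": 0,"rz": 0.013}
    - {"tx": -0.7,"ty": 0.29,"tz": 0.085,"rx": 0,"ry": 0,"rz": 0.013}
    - {"tx": -0.75,"ty": 0.293,"tz": 0.085,"rx": 0,"ry": 0,"rz": 0.013}

```text
time: 33.25
tool_pos: [0.5963, -0.2969, 0.2042]
orientation: [-179.9, 0.0, 64.7]
wrist_force: [0.1, -0.1, 0.3]
gripper_width: 0.0451
grip_force: 0.0
```

carry_out:
  commands:
    - {"tx": 0,"ty": 0,"tz": 0,"rx": 0,"ry": 0,"rz": 0}
    - {"tx": 0,"ty": 0,"tz": 0,"rx": 0,"ry": 0,"rz": 0}
    - {"tx": 0,"ty": 0,"tz": 0,"rx": 0,"ry": 0,"rz": 0}
    - {"tx": 0,"ty": 0,"tz": 0,"rx": 0,"ry": 0,"rz": 0}

```text
time: 33.58
tool_pos: [0.5975, -0.2905, 0.2062]
orientation: [180.0, -0.0, 65.2]
wrist_force: [0.2, 0.8, 0.4]
gripper_width: 0.0447
grip_force: 0.0
```

```bash
python3 - <<'E'
from h import *
st(); f=frame("wrist","w18")
rb=blobs(f["pixels"],(0,150,60),(8,255,255),200)[1]; print(rb)
knobmeas(f,min(rb,key=lambda b:np.hypot(b[1][0]-320,b[1][1]-230))[1])
E
```

```text
[ 0.5975 -0.2905  0.2062] [179.9838  -0.0355  65.1537] F [0.1818 0.796  0.3507] T [ 0.0344 -0.0045 -0.03  ] w 0.0447 0.0 q [ 54.2116  27.9801 -45.0693  81.7377  19.7902  78.379  -16.2891]
[(2523, [329.8, 235.7], [301, 204, 59, 68])]
red n 2773 centroid 330.25063108546703 234.9365308330328
white [35, 3, 13, 23, 95] [290.6 169. ]
white [37, 34, 87, 83, 2572] [328.1 224.7]
white [79, 60, 4, 23, 56] [329.4 226.4]
white [91, 123, 10, 17, 45] [344.5 285.8]
axis from ring ((329.5730895996094, 230.42996215820312), (83.53888702392578, 86.5905532836914), 75.37423706054688) [ 0.6026 -0.2989  0.038 ]
stripe (290.4000549316406, 168.3000030517578) (23.255107879638672, 6.708203315734863) [[ 0.599  -0.2267]
 [ 0.5993 -0.2434]] yaw 91.13310834450117 mid-axis yaw 93.14128437892703
stripe (329.3019714355469, 226.01980590820312) (22.189329147338867, 2.388089179992676) [[ 0.6098 -0.2782]
 [ 0.6042 -0.2945]] yaw 71.0709952805289 mid-axis yaw 70.84361467730696
stripe (344.7845153808594, 285.663818359375) (17.857677459716797, 3.807887077331543) [[ 0.5978 -0.3434]
 [ 0.5984 -0.3282]] yaw -92.14977146321887 mid-axis yaw -97.0596319284262
red [52, 49, 59, 69, 2773] [330.3 234.9] [ 0.6015 -0.3029] yaw -106.2 r 0.0042
```

```bash
python3 - <<'E'
from h import *
go((.6026,-.2989,.061),71)
E
```

```text
share t [-0.0346  0.0535  0.9677] r [ 0.0001 -0.0001 -0.0326] rows: lin 3.5 rot 0.8
```

carry_out:
  commands:
    - {"tx": -0.035,"ty": 0.053,"tz": 0.2,"rx": 0,"ry": 0,"rz": -0.033}
    - {"tx": -0.035,"ty": 0.053,"tz": 0.42,"rx": 0,"ry": 0,"rz": -0.033}
    - {"tx": -0.035,"ty": 0.053,"tz": 0.65,"rx": 0,"ry": 0,"rz": -0.033}
    - {"tx": -0.035,"ty": 0.053,"tz": 0.84,"rx": 0,"ry": 0,"rz": -0.033}
    - {"tx": -0.035,"ty": 0.053,"tz": 0.94,"rx": 0,"ry": 0,"rz": -0.033}

```text
time: 34.05
tool_pos: [0.6003, -0.2994, 0.0611]
orientation: [-179.8, -0.0, 71.0]
wrist_force: [-1.1, -0.6, 0.3]
gripper_width: 0.0452
grip_force: 0.0
```

carry_out:
  commands:
    - {"tx": 0,"ty": 0,"tz": 0.02,"rx": 0,"ry": 0,"rz": 0}
    - {"tx": 0,"ty": 0,"tz": 0.02,"rx": 0,"ry": 0,"rz": 0}
    - {"tx": 0,"ty": 0,"tz": 0.02,"rx": 0,"ry": 0,"rz": 0}
    - {"tx": 0,"ty": 0,"tz": 0.02,"rx": 0,"ry": 0,"rz": 0}

```text
time: 34.38
tool_pos: [0.6033, -0.301, 0.0642]
orientation: [179.8, 0.0, 70.9]
wrist_force: [-0.9, 0.7, -0.6]
gripper_width: 0.0451
grip_force: 0.0
```

carry_out:
  commands:
    - {"tx": 0,"ty": 0,"tz": 0,"rx": 0,"ry": 0,"rz": 0}
    - {"tx": 0,"ty": 0,"tz": 0,"rx": 0,"ry": 0,"rz": 0}
    - {"tx": 0,"ty": 0,"tz": 0,"rx": 0,"ry": 0,"rz": 0}
    - {"tx": 0,"ty": 0,"tz": 0,"rx": 0,"ry": 0,"rz": 0}
    - {"tx": 0,"ty": 0,"tz": 0,"rx": 0,"ry": 0,"rz": 0}
  hand: 5
  newtons: 60

```text
time: 34.8
tool_pos: [0.6019, -0.3009, 0.063]
orientation: [180.0, 0.0, 70.9]
wrist_force: [-3.6, 0.8, 7.2]
gripper_width: 0.0128
grip_force: 59.0
```

carry_out:
  commands:
    - {"tx": 0,"ty": 0,"tz": 0,"rx": 0,"ry": 0,"rz": 0}
    - {"tx": 0,"ty": 0,"tz": 0,"rx": 0,"ry": 0,"rz": 0}
    - {"tx": 0,"ty": 0,"tz": 0,"rx": 0,"ry": 0,"rz": 0}

```text
time: 35.05
tool_pos: [0.602, -0.3009, 0.063]
orientation: [180.0, 0.0, 70.9]
wrist_force: [-3.3, 1.0, 6.9]
gripper_width: 0.0127
grip_force: 59.0
```

```bash
python3 -c "
from h import *
st()"
```

```text
[ 0.602  -0.3009  0.063 ] [179.9755   0.031   70.9345] F [-3.2831  0.994   6.8989] T [0.2525 0.7941 0.0574] w 0.0127 59.0 q [ 53.327   35.856  -42.7834  88.8057  25.9418  65.5959 -13.9665]
```

carry_out:
  commands:
    - {"tx": 0.01,"ty": 0,"tz": -0.008,"rx": 0,"ry": 0,"rz": -0.02}
    - {"tx": 0.01,"ty": 0,"tz": -0.008,"rx": 0,"ry": 0,"rz": -0.06}
    - {"tx": 0.01,"ty": 0,"tz": -0.008,"rx": 0,"ry": 0,"rz": -0.095}
    - {"tx": 0.01,"ty": 0,"tz": -0.008,"rx": 0,"ry": 0,"rz": -0.13}
    - {"tx": 0.01,"ty": 0,"tz": -0.008,"rx": 0,"ry": 0,"rz": -0.16}

```text
time: 35.47
tool_pos: [0.6028, -0.3009, 0.0631]
orientation: [179.9, 0.1, 100.0]
wrist_force: [4.4, -3.3, -5.4]
gripper_width: 0.0126
grip_force: 59.6
```

carry_out:
  commands:
    - {"tx": 0,"ty": 0,"tz": 0,"rx": 0,"ry": 0,"rz": -0.03}
    - {"tx": 0,"ty": 0,"tz": 0,"rx": 0,"ry": 0,"rz": -0.06}
    - {"tx": 0,"ty": 0,"tz": 0,"rx": 0,"ry": 0,"rz": -0.09}
    - {"tx": 0,"ty": 0,"tz": 0,"rx": 0,"ry": 0,"rz": -0.12}
    - {"tx": 0,"ty": 0,"tz": 0,"rx": 0,"ry": 0,"rz": -0.15}

```text
time: 35.88
tool_pos: [0.6035, -0.3005, 0.0632]
orientation: [179.9, 0.1, 126.9]
wrist_force: [6.0, -3.3, -7.4]
gripper_width: 0.0126
grip_force: 59.3
```

```bash
python3 -c "
from h import *
st()"
```

```text
[ 0.6035 -0.3005  0.0632] [179.9033   0.1468 126.9479] F [ 5.9526 -3.3366 -7.369 ] T [-0.595  -1.6647 -0.0729] w 0.0126 59.3 q [ 59.7789  40.2361 -53.6056  88.4214  33.967   68.606   37.0238]
```

carry_out:
  commands:
    - {"tx": 0,"ty": 0,"tz": 0,"rx": 0,"ry": 0,"rz": -0.03}
    - {"tx": 0,"ty": 0,"tz": 0,"rx": 0,"ry": 0,"rz": -0.06}
    - {"tx": 0,"ty": 0,"tz": 0,"rx": 0,"ry": 0,"rz": -0.09}
    - {"tx": 0,"ty": 0,"tz": 0,"rx": 0,"ry": 0,"rz": -0.12}
    - {"tx": 0,"ty": 0,"tz": 0,"rx": 0,"ry": 0,"rz": -0.15}

```text
time: 36.3
tool_pos: [0.604, -0.2998, 0.0632]
orientation: [179.9, 0.2, 154.0]
wrist_force: [9.7, -0.9, -7.8]
gripper_width: 0.0126
grip_force: 59.2
```

carry_out:
  commands:
    - {"tx": 0,"ty": 0,"tz": 0,"rx": 0,"ry": 0,"rz": -0.02}
    - {"tx": 0,"ty": 0,"tz": 0,"rx": 0,"ry": 0,"rz": -0.04}
    - {"tx": 0,"ty": 0,"tz": 0,"rx": 0,"ry": 0,"rz": -0.06}
    - {"tx": 0,"ty": 0,"tz": 0,"rx": 0,"ry": 0,"rz": -0.08}
    - {"tx": 0,"ty": 0,"tz": 0,"rx": 0,"ry": 0,"rz": -0.08}

```text
time: 36.72
tool_pos: [0.6041, -0.2994, 0.0632]
orientation: [179.9, 0.2, 168.4]
wrist_force: [8.9, 0.1, -7.5]
gripper_width: 0.0126
grip_force: 59.4
```

```bash
python3 -c "
from h import *
st()"
```

```text
[ 0.6041 -0.2994  0.0632] [179.926    0.2137 168.3698] F [ 8.9448  0.0624 -7.4585] T [-0.0542 -1.9887  0.0357] w 0.0126 59.4 q [ 63.7546  44.2282 -61.2592  88.2268  40.0713  71.5303  74.7951]
```

carry_out:
  commands:
    - {"tx": 0,"ty": 0,"tz": 0,"rx": 0,"ry": 0,"rz": -0.015}
    - {"tx": 0,"ty": 0,"tz": 0,"rx": 0,"ry": 0,"rz": -0.03}
    - {"tx": 0,"ty": 0,"tz": 0,"rx": 0,"ry": 0,"rz": -0.04}
    - {"tx": 0,"ty": 0,"tz": 0,"rx": 0,"ry": 0,"rz": -0.04}

```text
time: 37.05
tool_pos: [0.6041, -0.2992, 0.0632]
orientation: [179.9, 0.2, 175.5]
wrist_force: [9.5, -0.9, -7.1]
gripper_width: 0.0124
grip_force: 59.4
```

```bash
python3 -c "
from h import *
st()"
```

```text
[ 0.6041 -0.2992  0.0632] [179.9437   0.2213 175.4696] F [ 9.4793 -0.9363 -7.0566] T [ 0.0526 -1.958   0.0856] w 0.0124 59.4 q [ 64.3469  44.9564 -62.5088  88.2049  41.1155  72.0848  81.2886]
```

No stop yet, so I'll continue in small steps.

carry_out:
  commands:
    - {"tx": 0,"ty": 0,"tz": 0,"rx": 0,"ry": 0,"rz": -0.015}
    - {"tx": 0,"ty": 0,"tz": 0,"rx": 0,"ry": 0,"rz": -0.03}
    - {"tx": 0,"ty": 0,"tz": 0,"rx": 0,"ry": 0,"rz": -0.03}
    - {"tx": 0,"ty": 0,"tz": 0,"rx": 0,"ry": 0,"rz": -0.03}

```text
time: 37.38
tool_pos: [0.6041, -0.299, 0.0632]
orientation: [180.0, 0.2, -179.2]
wrist_force: [8.7, -0.6, -7.5]
gripper_width: 0.0127
grip_force: 59.4
```

```bash
python3 -c "
from h import *
st()"
```

```text
[ 0.6041 -0.299   0.0632] [ 179.9592    0.2223 -179.2224] F [ 8.7053 -0.5577 -7.5413] T [ 0.0991 -1.8944  0.0302] w 0.0127 59.4 q [ 64.7757  45.5085 -63.436   88.1913  41.8969  72.514   86.1461]
```

carry_out:
  commands:
    - {"tx": 0,"ty": 0,"tz": 0,"rx": 0,"ry": 0,"rz": -0.015}
    - {"tx": 0,"ty": 0,"tz": 0,"rx": 0,"ry": 0,"rz": -0.025}
    - {"tx": 0,"ty": 0,"tz": 0,"rx": 0,"ry": 0,"rz": -0.025}
    - {"tx": 0,"ty": 0,"tz": 0,"rx": 0,"ry": 0,"rz": -0.025}

```text
time: 37.72
tool_pos: [0.6041, -0.2989, 0.0632]
orientation: [180.0, 0.2, -174.7]
wrist_force: [8.1, 0.4, -6.4]
gripper_width: 0.0125
grip_force: 59.4
```

```bash
python3 -c "
from h import *
st()"
```

```text
[ 0.6041 -0.2989  0.0632] [ 179.9715    0.2192 -174.7156] F [ 8.1047  0.4185 -6.4124] T [ 0.1772 -1.9021  0.0989] w 0.0125 59.4 q [ 65.1235  45.9825 -64.2096  88.1798  42.5561  72.8841  90.2744]
```

carry_out:
  commands:
    - {"tx": 0,"ty": 0,"tz": 0,"rx": 0,"ry": 0,"rz": -0.015}
    - {"tx": 0,"ty": 0,"tz": 0,"rx": 0,"ry": 0,"rz": -0.02}
    - {"tx": 0,"ty": 0,"tz": 0,"rx": 0,"ry": 0,"rz": -0.02}
    - {"tx": 0,"ty": 0,"tz": 0,"rx": 0,"ry": 0,"rz": -0.02}

```text
time: 38.05
tool_pos: [0.6041, -0.2987, 0.0632]
orientation: [180.0, 0.2, -171.1]
wrist_force: [8.3, 1.4, -6.6]
gripper_width: 0.0126
grip_force: 59.4
```

```bash
python3 -c "
from h import *
st()"
```

```text
[ 0.6041 -0.2987  0.0632] [ 179.9757    0.2229 -171.1147] F [ 8.3202  1.3605 -6.5847] T [ 0.2506 -1.9081  0.0517] w 0.0126 59.4 q [ 65.3951  46.3649 -64.8242  88.1691  43.0765  73.1797  93.5782]
```

carry_out:
  commands:
    - {"tx": 0,"ty": 0,"tz": 0,"rx": 0,"ry": 0,"rz": -0.015}
    - {"tx": 0,"ty": 0,"tz": 0,"rx": 0,"ry": 0,"rz": -0.02}
    - {"tx": 0,"ty": 0,"tz": 0,"rx": 0,"ry": 0,"rz": -0.02}
    - {"tx": 0,"ty": 0,"tz": 0,"rx": 0,"ry": 0,"rz": -0.02}

```text
time: 38.38
tool_pos: [0.6041, -0.2987, 0.0632]
orientation: [180.0, 0.2, -167.6]
wrist_force: [9.6, 1.6, -7.4]
gripper_width: 0.013
grip_force: 59.7
```

```bash
python3 -c "
from h import *
st()"
```

```text
[ 0.6041 -0.2987  0.0632] [ 179.9618    0.2223 -167.5775] F [ 9.5986  1.5596 -7.4345] T [ 0.4258 -1.8609 -0.597 ] w 0.013 59.7 q [ 65.6721  46.753  -65.4263  88.1534  43.5771  73.483   96.8469]
```

The torque drops to −0.6 at 192.4°, so contact with the stop has begun. I'll press a little more and then relax.

carry_out:
  commands:
    - {"tx": 0,"ty": 0,"tz": 0,"rx": 0,"ry": 0,"rz": -0.01}
    - {"tx": 0,"ty": 0,"tz": 0,"rx": 0,"ry": 0,"rz": -0.018}
    - {"tx": 0,"ty": 0,"tz": 0,"rx": 0,"ry": 0,"rz": -0.018}
    - {"tx": 0,"ty": 0,"tz": 0,"rx": 0,"ry": 0,"rz": -0.018}

```text
time: 38.72
tool_pos: [0.604, -0.2987, 0.0632]
orientation: [179.9, 0.2, -164.4]
wrist_force: [9.2, 3.5, -6.6]
gripper_width: 0.0122
grip_force: 75.0
```

```bash
python3 -c "
from h import *
st()"
```

```text
[ 0.604  -0.2987  0.0632] [ 179.9452    0.2323 -164.4415] F [ 9.235   3.545  -6.5944] T [ 0.6217 -1.7379 -1.7576] w 0.0122 75.0 q [ 65.9176  47.1013 -65.9612  88.1284  44.0149  73.7575  99.7575]
```

carry_out:
  commands:
    - {"tx": 0,"ty": 0,"tz": 0,"rx": 0,"ry": 0,"rz": 0.01}
    - {"tx": 0,"ty": 0,"tz": 0,"rx": 0,"ry": 0,"rz": 0.016}
    - {"tx": 0,"ty": 0,"tz": 0,"rx": 0,"ry": 0,"rz": 0.016}

```text
time: 38.97
tool_pos: [0.6041, -0.2987, 0.0632]
orientation: [180.0, 0.2, -167.3]
wrist_force: [8.7, 1.6, -7.4]
gripper_width: 0.0127
grip_force: 60.1
```

carry_out:
  commands:
    - {"tx": 0,"ty": 0,"tz": 0,"rx": 0,"ry": 0,"rz": 0}
    - {"tx": 0,"ty": 0,"tz": 0,"rx": 0,"ry": 0,"rz": 0}
    - {"tx": 0,"ty": 0,"tz": 0,"rx": 0,"ry": 0,"rz": 0}
    - {"tx": 0,"ty": 0,"tz": 0,"rx": 0,"ry": 0,"rz": 0}
    - {"tx": 0,"ty": 0,"tz": 0,"rx": 0,"ry": 0,"rz": 0}
  hand: 45

```text
time: 39.38
tool_pos: [0.6023, -0.2996, 0.0631]
orientation: [-180.0, -0.0, -167.2]
wrist_force: [0.1, -0.2, -0.2]
gripper_width: 0.045
grip_force: 0.0
```

carry_out:
  commands:
    - {"tx": 0,"ty": 0,"tz": -0.2,"rx": 0,"ry": 0,"rz": 0}
    - {"tx": 0,"ty": 0,"tz": -0.45,"rx": 0,"ry": 0,"rz": 0}
    - {"tx": 0,"ty": 0,"tz": -0.7,"rx": 0,"ry": 0,"rz": 0}
    - {"tx": 0,"ty": 0,"tz": -0.9,"rx": 0,"ry": 0,"rz": 0}
    - {"tx": 0,"ty": 0,"tz": -0.95,"rx": 0,"ry": 0,"rz": 0}

```text
time: 39.8
tool_pos: [0.6043, -0.2991, 0.2114]
orientation: [-179.8, 0.3, -167.2]
wrist_force: [1.2, -0.1, 0.0]
gripper_width: 0.0454
grip_force: 0.0
```

carry_out:
  commands:
    - {"tx": 0,"ty": 0,"tz": 0,"rx": 0,"ry": 0,"rz": 0}
    - {"tx": 0,"ty": 0,"tz": 0,"rx": 0,"ry": 0,"rz": 0}
    - {"tx": 0,"ty": 0,"tz": 0,"rx": 0,"ry": 0,"rz": 0}
    - {"tx": 0,"ty": 0,"tz": 0,"rx": 0,"ry": 0,"rz": 0}

```text
time: 40.13
tool_pos: [0.6016, -0.2995, 0.2036]
orientation: [179.9, -0.1, -167.2]
wrist_force: [-0.8, -0.9, -0.2]
gripper_width: 0.0449
grip_force: 0.0
```

```bash
python3 - <<'E'
from h import *
st(); f=frame("wrist","w20")
rb=blobs(f["pixels"],(0,150,60),(8,255,255),200)[1]
knobmeas(f,min(rb,key=lambda b:np.hypot(b[1][0]-320,b[1][1]-230))[1])
# housing orientation from its grey outline, both knobs
for n in ("w17","w20"):
    im=cv2.imread(f"pics/{n}.png"); h=cv2.cvtColor(im,cv2.COLOR_BGR2HSV)
    m=(cv2.inRange(h,(0,0,0),(179,45,255))|cv2.inRange(h,(0,130,50),(8,255,255))); m[285:]=0
    m=cv2.morphologyEx(m,cv2.MORPH_OPEN,np.ones((5,5)))
    N,l,s,_=cv2.connectedComponentsWithStats(m); i=l[225,325] or 1+np.argmax(s[1:,4]); ys,xs=np.nonzero(l==i)
    print(n,cv2.minAreaRect(np.c_[xs,ys].astype(np.float32)))
E
```

```text
[ 0.6016 -0.2995  0.2036] [ 179.9179   -0.1191 -167.2026] F [-0.7733 -0.8672 -0.1526] T [-0.0134  0.0382 -0.012 ] w 0.0449 0.0 q [ 66.6966  39.7769 -69.6812  79.9329  36.9664  85.2915 101.5811]
red n 2817 centroid 320.7703230386936 230.09549165779197
white [0, 33, 26, 16, 228] [253.3 190.3]
white [36, 33, 89, 85, 2544] [323.9 221.7]
white [107, 38, 13, 10, 44] [355.1 191.9]
white [79, 59, 3, 24, 68] [321.  221.1]
white [4, 60, 15, 9, 42] [252.5 213.5]
white [134, 63, 26, 26, 382] [388.  223.8]
white [137, 87, 23, 18, 263] [389.9 245. ]
axis from ring ((321.0793151855469, 225.61013793945312), (85.21895599365234, 87.59545135498047), 83.08023071289062) [ 0.6027 -0.2987  0.038 ]
stripe (321.0, 220.5) (23.0, 2.0) [[ 0.5814 -0.3036]
 [ 0.5986 -0.2997]] yaw -167.20477660259652 mid-axis yaw -166.72597727166797
red [50, 49, 60, 69, 2817] [320.8 230.1] [ 0.6066 -0.298 ] yaw 8.9 r 0.004
w17 ((321.5, 222.5), (87.0, 87.0), 90.0)
w20 ((321.0, 223.0), (86.0, 86.0), 90.0)
```

```bash
python3 - <<'E'
from h import *
a=cv2.imread("pics/top0.png"); t=frame("top","t21"); b=t["pixels"]
g=cv2.cvtColor(b,cv2.COLOR_BGR2HSV)
m=cv2.inRange(g,(18,120,60),(30,255,255))[200:255,235:365]; 
n,l,s,ce=cv2.connectedComponentsWithStats(m)
for i in range(1,n):
    if s[i,4]>300:
        x,y,w,h=s[i,:4]; hole=(m[y:y+h,x+8:x+w-8]==0)&(g[200+y:200+y+h,235+x+8:235+x+w-8,2]<60)
        ys,xs=np.nonzero(hole); k=(ys>3)&(ys<h-4); uv=(xs[k].mean()+x+8+235,ys[k].mean()+y+200); print("guard dot",uv,rk(plane(t,uv,.078)[0]))
for nme,uv in (("tail1",None),):
    for q in blobs(b,(14,110,60),(24,255,255),4,(250,265,360,300))[1][:4]: print("tail",q[1],rk(plane(t,q[1],.05)[0]))
d=cv2.absdiff(a,b).max(2); d=(d>60).astype(np.uint8); n,l,s,ce=cv2.connectedComponentsWithStats(d)
print([(s[i].tolist()) for i in range(1,n) if s[i,4]>25])
E
```

```text
guard dot (np.float64(323.46153846153845), np.float64(223.65384615384616)) [ 78.3685 -69.5892]
guard dot (np.float64(268.4), np.float64(228.96)) [78.1732 70.4971]
tail [287.9, 282.5] [-58.9483  34.3997]
tail [342.3, 277.3] [ -59.0118 -104.4774]
[[424, 174, 155, 276, 18578], [340, 266, 4, 8, 27], [286, 271, 4, 8, 26], [413, 292, 8, 45, 246], [261, 294, 17, 43, 226], [587, 444, 53, 36, 993], [502, 457, 15, 23, 112], [570, 472, 18, 8, 79]]
```

```bash
python3 -c "
from workcell import job_done
print(job_done())"
```

```text
the job is handed in; nothing more can be done
None
```

The job is handed in at about 40 s of robot time: the two chisels on the bench (green and orange) are racked with their edges about 41 mm behind the rear plate, both guards are shut, and both reset knobs are turned back to their zero stops; the stops were judged by torque and stripe direction, because I never saw the red zero marks.

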